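# Load the syringe stand and lock it

## Task

Move the resin syringes from the wooden stock block into the stand, each into its own numbered bore and in that order: syringe 1, the longest, into bore 1 (one pip, leftmost), then 2, 3 and 4, shortest last; a missing syringe leaves its bore empty. The barrel does not pass the keeper plate, so lower each one in at a tilt from the front and straighten it until it stands upright on the bore's floor with its stem in the slot and its shoulder under the plate. When all are in, push the latch in, turn it clockwise a quarter turn and let it go, so that it stays locked down; leave the other things on the bench alone.

Things in the scene. Friction and masses are not known exactly. Their poses are not given: they have to be found in the camera images.
- holder: Fixed syringe stand: base 110 x 260 mm (local x -65 to 45), 52 high, with 4 vertical bores in a row along local y at x 0; over them a level steel keeper plate 8 mm thick, x -12 to 45, underside at 129, held by cheeks (outer faces y +-138). Over each bore it has a slot 22 wide, open to the front (-x), ending 11 behind the axis. Origin on the bench under the row's middle, x away from the robot, y left.
- well1 (a point): Bore 1 of the stand (1 pip; bore 1 is the leftmost seen from the robot, at local y +93 mm, then +31, -31, -93). 44 mm across, 42 mm deep. The point is the centre of its floor, 10 mm above the bench (mouth 42 mm higher, keeper plate underside 119 mm higher); axes as the stand's.
- well2 (a point): Bore 2 of the stand (2 pips; bore 1 is the leftmost seen from the robot, at local y +93 mm, then +31, -31, -93). 44 mm across, 42 mm deep. The point is the centre of its floor, 10 mm above the bench (mouth 42 mm higher, keeper plate underside 119 mm higher); axes as the stand's.
- well3 (a point): Bore 3 of the stand (3 pips; bore 1 is the leftmost seen from the robot, at local y +93 mm, then +31, -31, -93). 44 mm across, 42 mm deep. The point is the centre of its floor, 10 mm above the bench (mouth 42 mm higher, keeper plate underside 119 mm higher); axes as the stand's.
- well4 (a point): Bore 4 of the stand (4 pips; bore 1 is the leftmost seen from the robot, at local y +93 mm, then +31, -31, -93). 44 mm across, 42 mm deep. The point is the centre of its floor, 10 mm above the bench (mouth 42 mm higher, keeper plate underside 119 mm higher); axes as the stand's.
- syringe1: Loose resin syringe, 200 mm long (the set: 200, 190, 180, 170 for 1 to 4): white barrel 30 across up to a shoulder 105 above the foot, its lowest 12 mm tapering to a flat foot 22 across; then a grey stem 16 across, 95 long, to hold it by. About 0.12 kg. Origin at the foot's centre, z towards the stem. May be absent. Seated, its shoulder is 14 mm under the plate, 73 mm of stem above.
- syringe2: Loose resin syringe, 190 mm long (the set: 200, 190, 180, 170 for 1 to 4): white barrel 30 across up to a shoulder 105 above the foot, its lowest 12 mm tapering to a flat foot 22 across; then a grey stem 16 across, 85 long, to hold it by. About 0.12 kg. Origin at the foot's centre, z towards the stem. May be absent. Seated, its shoulder is 14 mm under the plate, 63 mm of stem above.
- syringe3: Loose resin syringe, 180 mm long (the set: 200, 190, 180, 170 for 1 to 4): white barrel 30 across up to a shoulder 105 above the foot, its lowest 12 mm tapering to a flat foot 22 across; then a grey stem 16 across, 75 long, to hold it by. About 0.12 kg. Origin at the foot's centre, z towards the stem. May be absent. Seated, its shoulder is 14 mm under the plate, 53 mm of stem above.
- syringe4: Loose resin syringe, 170 mm long (the set: 200, 190, 180, 170 for 1 to 4): white barrel 30 across up to a shoulder 105 above the foot, its lowest 12 mm tapering to a flat foot 22 across; then a grey stem 16 across, 65 long, to hold it by. About 0.12 kg. Origin at the foot's centre, z towards the stem. May be absent. Seated, its shoulder is 14 mm under the plate, 43 mm of stem above.
- stock: Fixed wooden stock block 270 x 80 x 66 mm high, long side along its x axis, with four square pockets 42 x 42 mm, 60 mm deep, at local x -93, -31, +31, +93 mm; the syringes stand loose in them, in any order, and may lean a little. Origin at the centre of its underside.
- latch_grip (a point): Grip point of the stand's latch: a black bar 46 mm long, 12 mm thick and 24 mm high on a sprung vertical stud, its top 10 mm above this point and 74 mm above the bench when not pressed; 20 mm of free space lie below the bar, above a grey latch box 70 x 70 x 30 mm high at local x -100, y 0 of the stand. Bar along the point's x axis; it turns and sinks with the stud.
- latch_push (a joint): How far the stud is pressed down, m: 0 at rest, stop at 0.009. Spring 2 N at rest, about 6 N at 0.006, 8 N at the stop. Only beyond about 0.006 is it free to turn; when turned fully and let go it stays caught at about 0.0055.
- latch_turn (a joint): Turn of the stud, rad, clockwise seen from above: 0 open (bar along the stand's x), 1.57 (stop) locked (bar along its y). Not pressed, it cannot be turned.
- model: Bystander: small plaster dental model on a blue-grey base 60 x 66 mm, 39 mm high. Leave alone. Origin at the centre of its underside.
- bottle: Bystander: white bottle 48 mm across, 100 mm high. Leave alone. Origin under its centre.
- carton: Bystander: green carton 70 x 100 x 60 mm. Leave alone. Origin under its centre.
- bowl: Bystander: rubber mixing bowl 90 mm across, 50 mm high. Leave alone. Origin under its centre.
Not all that is in view belongs to the job. What is shaped like the syringe1 but blue or orange is not meant. Leave any yellow look-alike of the syringe2 alone.

How it is judged:
On the way, in this order (a step that is already met when the one before it is completed fails the run):
1. syringe 1 stands in bore 1 (horizontal distance between syringe1 and well1 below 0.009 m and z of syringe1 in the frame of well1 between -0.005 and 0.005 m and angle between syringe1's own z axis and vertical below 0.08 rad and linear speed of syringe1 below 0.05 m/s), for 0.2 s.
2. syringe 2 stands in bore 2 (horizontal distance between syringe2 and well2 below 0.009 m and z of syringe2 in the frame of well2 between -0.005 and 0.005 m and angle between syringe2's own z axis and vertical below 0.08 rad and linear speed of syringe2 below 0.05 m/s), for 0.2 s.
3. syringe 3 stands in bore 3 (horizontal distance between syringe3 and well3 below 0.009 m and z of syringe3 in the frame of well3 between -0.005 and 0.005 m and angle between syringe3's own z axis and vertical below 0.08 rad and linear speed of syringe3 below 0.05 m/s), for 0.2 s.
4. syringe 4 stands in bore 4 (horizontal distance between syringe4 and well4 below 0.009 m and z of syringe4 in the frame of well4 between -0.005 and 0.005 m and angle between syringe4's own z axis and vertical below 0.08 rad and linear speed of syringe4 below 0.05 m/s), for 0.2 s.
5. the latch is pushed in, turned a quarter turn and let go, and stays locked (value of joint latch_push above 0.003 m and value of joint latch_turn above 1.3 rad and contact force between the fingers and latch_turn below 0.5 N), for 0.2 s.
At the end, for the whole second after the job is handed in: Every syringe present stands in its own bore: foot on the floor within 5 mm in height and 9 mm from the bore's axis, within 4.5 degrees of upright, at rest; the latch stays pressed in by more than 3 mm and turned by more than 1.3 rad with nobody holding it (all of step 1 and all of step 2 and all of step 3 and all of step 4 and all of step 5); the robot touches nothing.
It fails at once if the model is pushed 30 mm or more, or tipped (distance of model from where it was at the start of the episode above 0.03 m or angle between model's own z axis and vertical above 0.5 rad).
It fails at once if the bottle is pushed 30 mm or more, or tipped (distance of bottle from where it was at the start of the episode above 0.03 m or angle between bottle's own z axis and vertical above 0.5 rad).
It fails at once if the carton is pushed 30 mm or more, or tipped (distance of carton from where it was at the start of the episode above 0.03 m or angle between carton's own z axis and vertical above 0.5 rad).
It fails at once if the bowl is pushed 30 mm or more, or tipped (distance of bowl from where it was at the start of the episode above 0.03 m or angle between bowl's own z axis and vertical above 0.5 rad).
Of syringe1, syringe2, syringe3, syringe4 only 3 to 4 are there at a start; the rules pass over those that are not, and their reading is None.
At some moment in a run one of syringe1, syringe2, syringe3, syringe4 may be knocked a few centimetres aside while the robot is not near it.
It also fails if it takes over 210 s, if anything falls off the work surface, if the arm or the gripper's body presses on something with over 40 N, if the wrist force passes 120 N, or if a joint passes its speed limit or range.

## Robot

A 6-joint arm with a two-finger parallel gripper is mounted at the origin on the work surface. World frame = base frame: x ahead of the robot, y to its left, z up, the work surface at z = 0. Lengths are in m, angles in rad, forces in N, time in s.
With the tool pointing down it reaches from about 0.35 to 0.975 m from the base axis. Payload 4.9 kg.
Tool frame: the origin (TCP) lies at the very end of the fingers, on their centre line; the grasp point (between the pads) lies 19 mm behind it; z points along the fingers, y is the line along which they close (so a half turn about z gives the same grasp; the last joint's range is limited). The gripper opens to 85 mm and grips with 20 to 120 N. Pads are 22 mm wide; open, the fingers measure 114 mm over their backs; the gripper's body (76 mm by 85 mm) begins 54 mm behind the grasp point. The pads swing forward as they close: fully open they stand 13 mm farther back than shut.
Start: joints at [1.043, 0.053, 1.613, -0, 1.476, -0.119], TCP at [0.248, 0.573, 0.209] pointing down, gripper open.
Joint ranges: [-3.01, 3.01], [-1.01, 2.22], [0.06, 2.58], [-1.02, 4.17], [0.09, 2.62], [-3.14, 3.14]. Speed limits (rad/s): [2.57, 2.57, 3.14, 3.14, 3.14, 3.14].

## Interface

Orientations are given as a rotation vector (axis times angle).
In Python, from station import ctrl, imaging gives the robot as it stands.
- The arm moves only by the tool play_rows, never from a script. Its argument "series" is a list of rows, each a list of 3 entries, a list of its own where there are three numbers: the opening, from 0 (shut) to 1 (fully open), then the shift along the tool's x, y, z each as a share of 0.05 m, from -1 to 1, then the turn, a rotation vector about the tool's x, y, z each as a share of 8 degrees, from -1 to 1. In form: [[grip, [dx, dy, dz], [ax, ay, az]], ...]. A call has 1 to 8 rows; each row shifts and turns the commanded pose from where the row before left it, along the tool's axes as they then stand; what a row does not reach is not made up. A row lasts 1/8 s, in which the tool goes at most 62.5 mm and 10.7 degrees, less where a joint would pass 70% of its speed; a pose out of reach is approached as far as the arm can. A call with a number of a shift or a turn outside -1 to 1 is refused whole. A call with a gripper value outside its range is refused whole. The fingers move at their own pace and stop on an object; "force" is the grip in N (left out, the last holds). Time passes only in rows, so rows that do not move let the fingers close. It gives the time, the measured TCP pose, the force, the opening and the grip force at its end, in the units of the state.
- ctrl.get_obs(): the state, without advancing time (a new reading comes with each control period).
- imaging.get_image(name): name is "scene" or "top" or "wrist"; returns a dict with "color" (400x640x3 uint8, blue, green, red), "fx", "fy", "cx", "cy" (pixels), "extrinsics" (4x4, takes a point from world to camera coordinates); the wrist camera has in their place "hand_eye" (4x4, takes a point from camera to tool coordinates, whose origin is the TCP and whose axes are the flange's). Camera axes: x right, y down, z forward; pixel columns grow to the right and rows downward; lengths in m; the calibration is good to about 2 mm. A picture is of the moment at which its call begins: read the wrist's pose just before it. There is no depth.
- ctrl.finish_job(): hands the job in; it is judged then, once.
The state is a dict: "t": time; "q": joint angles; "dq": joint speeds; "effort": joint torques, N m; "tool_pos": TCP position; "tool_rot": TCP orientation; "contact_force": force on the tool from outside, world axes, zero at the start; "wrist_torque": the same for the moment, N m; "opening": finger opening in m; "grip_force": force on a finger pad.
Only numpy, scipy, OpenCV 4.12 (cv2) and the standard library are available. Lean on these libraries where they do the work, as an engineer would, in place of code of your own. Each camera call takes 0.05 s, during which the arm holds its last target. There are 200 camera calls.

## Working session

There is one attempt and no reset: what is moved stays moved. The work goes in short steps, Python scripts to look and compute and a tool call to move; the robot and the scene stay as the last step left them, time stands still between calls to the robot, and variables do not carry over. Pictures are saved under pics/ and viewed, at most 14 in all, crops included, and the job is handed in when it is done.

Besides the shell and the picture viewer there is one more tool, called after "Emit:" as name(argument=value, ...), one argument or row to a line, values as JSON. play_rows: Moves the arm, as the interface text tells. Shift numbers are shares of 0.05 m and turn numbers shares of 8 degrees, none past 1 either way. Its arguments: {"type":"object","properties":{"series":{"type":"array"},"force":{"type":"number"}},"required":["series"]}

```bash
mkdir -p pics; ls; python3 - <<'E'
from station import ctrl, imaging
import cv2,numpy as np
o=ctrl.get_obs();print(o)
for n in ("scene","top"):
    im=imaging.get_image(n);cv2.imwrite(f"pics/{n}0.png",im["color"]);print(n,im["fx"],im["fy"],im["cx"],im["cy"],np.round(im["extrinsics"],4).tolist())
E
```

```text
pics
{'t': 0.0, 'q': array([ 1.04302866e+00,  5.33609619e-02,  1.61428553e+00,  4.12667517e-05,
        1.47597689e+00, -1.19001659e-01]), 'dq': array([ 0.00075142, -0.00166559, -0.00077855,  0.0002605 , -0.00130618,
        0.00101641]), 'effort': array([-7.09919914e-05, -3.93683124e+01, -3.70178461e+01, -9.67062351e-05,
        7.09698055e-03,  3.15658633e-05]), 'tool_pos': array([0.24807987, 0.57294169, 0.20816557]), 'tool_rot': array([-6.37494106e-01, -3.07553210e+00,  3.00336461e-03]), 'contact_force': array([-0.08566011,  1.24222265, -1.03908331]), 'wrist_torque': array([-0.03110434, -0.02879833, -0.03019507]), 'grip_force': 0.0, 'opening': 0.08546233026930128}
scene 401.73558343036973 401.73558343036973 311.1248242880613 198.49139947790454 [[-0.8307, 0.5566, -0.0106, 0.4999], [0.4176, 0.6103, -0.6732, -0.1415], [-0.3682, -0.5636, -0.7394, 1.4086], [0.0, 0.0, 0.0, 1.0]]
top 373.28938419166565 373.28938419166565 317.402386564703 195.46229233558472 [[0.0251, -0.9994, 0.0243, -0.0757], [-0.9963, -0.027, -0.0821, 0.5548], [0.0827, -0.0222, -0.9963, 1.0548], [0.0, 0.0, 0.0, 1.0]]
```

View pics/scene0.png

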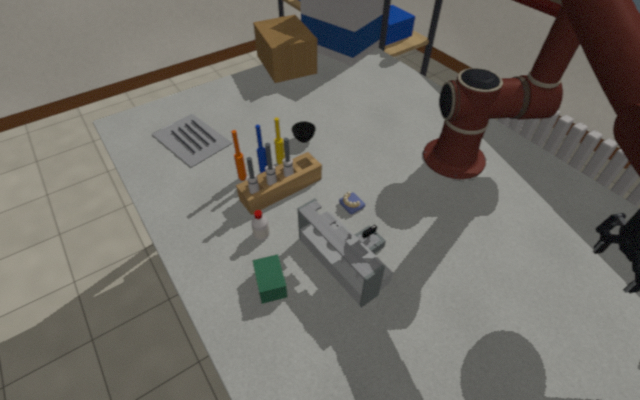

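View pics/top0.png

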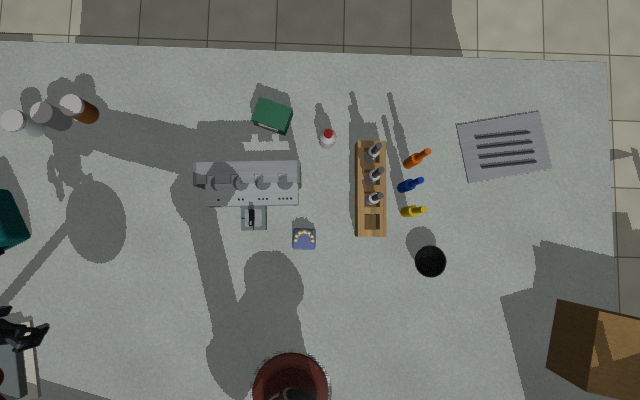

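The scene shows the stand (scene ~340,250) with the latch on the robot's side. The stock (scene ~280,180; top ~371,188) holds three syringes, its nearest pocket is empty, and the orange, blue and yellow decoys stand to its right. I'll zoom in on both views.

```bash
cat > h.py <<'E'
import numpy as np,cv2
from station import ctrl,imaging
from scipy.spatial.transform import Rotation as R
def cam(n):
    o=ctrl.get_obs(); im=imaging.get_image(n)
    K=np.array([[im["fx"],0,im["cx"]],[0,im["fy"],im["cy"]],[0,0,1]])
    if n=="wrist":
        T=np.eye(4);T[:3,:3]=R.from_rotvec(o["tool_rot"]).as_matrix();T[:3,3]=o["tool_pos"]
        E=np.linalg.inv(T@im["hand_eye"])
    else: E=im["extrinsics"]
    return im["color"],K,E
def proj(K,E,p):
    c=E[:3,:3]@np.asarray(p,float)+E[:3,3]; u=K@c; return u[:2]/u[2]
def ray(K,E,uv):
    d=E[:3,:3].T@np.linalg.inv(K)@np.array([uv[0],uv[1],1.]); return -E[:3,:3].T@E[:3,3],d/np.linalg.norm(d)
def onz(K,E,uv,z):
    c,d=ray(K,E,uv); return c+d*(z-c[2])/d[2]
def tri(rs):
    A=sum(np.eye(3)-np.outer(d,d) for c,d in rs);b=sum((np.eye(3)-np.outer(d,d))@c for c,d in rs)
    return np.linalg.solve(A,b)
def crop(img,x0,y0,x1,y1,f,name):
    cv2.imwrite(name,cv2.resize(img[y0:y1,x0:x1],None,fx=f,fy=f,interpolation=cv2.INTER_CUBIC))
E
python3 - <<'E'
import cv2,numpy as np
a=cv2.imread("pics/top0.png");b=cv2.imread("pics/scene0.png")
f=lambda i,x0,y0,x1,y1,s:cv2.resize(i[y0:y1,x0:x1],None,fx=s,fy=s,interpolation=cv2.INTER_CUBIC)
cv2.imwrite("pics/c1.png",np.vstack([f(a,185,140,445,240,3)]))
cv2.imwrite("pics/c2.png",f(b,220,110,400,310,3))
E
```

```text
(no output)
```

View pics/c1.png

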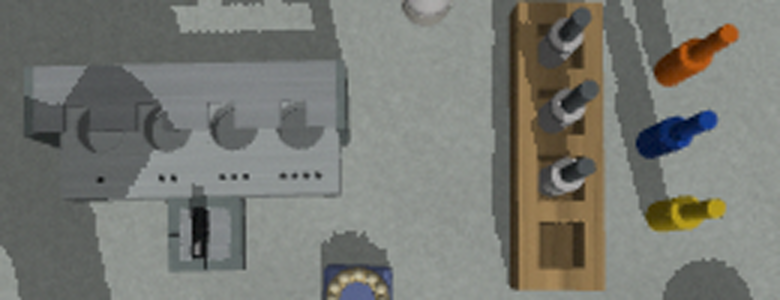

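View pics/c2.png

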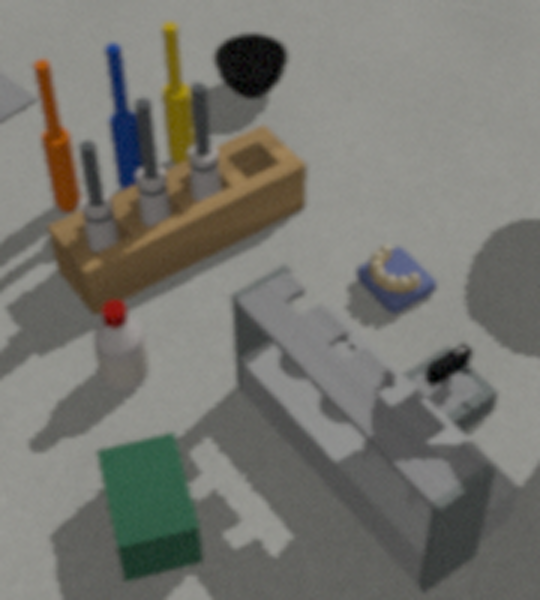

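The top crop shows the stand with its bores at crop x≈100, 165, 235 and 303, the latch bar at (200,232), and three syringes with stem tips at (580,17), (588,90) and (585,165). The scene crop shows the same tips at (90,147), (145,105) and (200,90).

```bash
cat > m1.py <<'E'
from h import *
from scipy.optimize import least_squares
ims={n:cam(n) for n in("top","scene")}
_,Kt,Et=ims["top"];_,Ks,Es=ims["scene"]
t=lambda u,v:np.array([u/3+185-.33,v/3+140-.33]); s=lambda u,v:np.array([u/3+220-.33,v/3+110-.33])
for n,a,b in (("A",t(580,17),s(90,147)),("B",t(588,89),s(145,104)),("C",t(586,165),s(200,88))):
    ra,rb=ray(Kt,Et,a),ray(Ks,Es,b);p=tri([ra,rb]);print(n,p.round(4),proj(Kt,Et,p)-a,proj(Ks,Es,p)-b)
for q in ((512,3),(602,3),(512,289),(604,290)): print("stock",onz(Kt,Et,t(*q),.066).round(4))
for q in ((62,198),(341,196)): print("basefront",onz(Kt,Et,t(*q),.052).round(4))
for q in ((24,66),(343,60)): print("plateback",onz(Kt,Et,t(*q),.137).round(4))
for q in ((200,208),(200,257)): print("latch",onz(Kt,Et,t(*q),.074).round(4))
L=[((-65,130,52),t(62,198),0),((-65,-130,52),t(341,196),0),((45,138,137),t(24,66),0),((45,-138,137),t(343,60),0),((45,-138,137),s(234,295),1),((45,138,137),s(434,512),1)]
def f(x):
    o=[]
    for p,uv,k in L:
        p=np.array(p)/1e3;c,sn=np.cos(x[2]),np.sin(x[2])
        w=[x[0]+c*p[0]-sn*p[1],x[1]+sn*p[0]+c*p[1],p[2]]
        o+=list(proj(*((Ks,Es) if k else (Kt,Et)),w)-uv)
    return np.array(o)
r=least_squares(f,[.55,.15,0],loss="soft_l1");print("holder",r.x,f(r.x).round(1))
E
python3 m1.py
```

```text
A [ 0.6718 -0.2048  0.1884] [-0.03629506  0.04631255] [-0.0499558  -0.01166067]
B [ 0.6084 -0.2081  0.2085] [-0.09804579  0.12128672] [-0.12851707 -0.02726396]
C [ 0.5476 -0.2087  0.1994] [-0.16853465  0.20362016] [-0.21503055 -0.03870703]
stock [ 0.7108 -0.1632  0.066 ]
stock [ 0.7134 -0.248   0.066 ]
stock [ 0.4438 -0.1676  0.066 ]
stock [ 0.4449 -0.2526  0.066 ]
basefront [0.5172 0.251  0.052 ]
basefront [ 0.526  -0.0077  0.052 ]
plateback [0.626  0.2657 0.137 ]
plateback [ 0.6393 -0.0084  0.137 ]
latch [0.5104 0.1197 0.074 ]
latch [0.4659 0.1179 0.074 ]
holder [0.58718686 0.12505844 0.03935505] [-0.5  0.  -0.1 -0.5  0.4 -0.3  1.   0.7 -0.5  0.1  1.   0.3]
```

Stem tip heights of 0.188, 0.2085 and 0.199 identify A (far) as syringe 3, B (middle) as syringe 1 and C (near) as syringe 2, so syringe 4 is absent. I'll lift and travel to a point above the stock for a closer look.

Emit:
play_rows(
  series=[
    [0.55, [0, 0, -0.8], [0, 0, -0.98]],
    [0.55, [0, 0, -0.8], [0, 0, -0.98]],
    [0.55, [0, 0, -0.8], [0, 0, -0.97]],
    [0.55, [-0.38, -1, 0], [0, 0, 0]],
    [0.55, [-0.38, -1, 0], [0, 0, 0]],
    [0.55, [-0.38, -1, 0], [0, 0, 0]],
    [0.55, [-0.38, -1, 0], [0, 0, 0]],
    [0.55, [-0.38, -1, 0], [0, 0, 0]],
  ],
  force=60,
)

```text
t: 1.2
tool_pos: [0.3437, 0.3219, 0.3292]
tool_rot: [-0.001, 3.141, -0.0]
contact_force: [1.0, 0.1, 0.2]
opening: 0.0469
grip_force: 0.0
```

Emit:
play_rows(
  series=[
    [0.55, [-0.7, -1, 0], [0, 0, 0]],
    [0.55, [-0.7, -1, 0], [0, 0, 0]],
    [0.55, [-0.7, -1, 0], [0, 0, 0]],
    [0.55, [-0.7, -1, 0], [0, 0, 0]],
    [0.55, [0, 0, 0], [0, 0, 0]],
    [0.55, [0, 0, 0], [0, 0, 0]],
  ],
)

```text
t: 1.95
tool_pos: [0.4833, 0.1237, 0.3292]
tool_rot: [-0.0, -3.141, -0.001]
contact_force: [0.2, -0.7, 0.8]
opening: 0.0471
grip_force: 0.0
```

```bash
python3 - <<'E'
from h import *
i,K,E=cam("wrist");cv2.imwrite("pics/w1.png",i);np.savez("w1.npz",K=K,E=E)
print(K, np.linalg.inv(E).round(3), ctrl.get_obs()["tool_pos"])
for n,p in (("o",(.587,.125,.137)),("well1",(.587-.00366,.125+.093,.052))): print(n,proj(K,E,p))
E
```

```text
[[355.91433673   0.         323.02295587]
 [  0.         355.91433673 198.78595257]
 [  0.           0.           1.        ]] [[ 0.001  0.95   0.311  0.403]
 [ 1.    -0.001 -0.001  0.123]
 [-0.001  0.311 -0.95   0.495]
 [ 0.     0.     0.     1.   ]] [0.48311758 0.12427389 0.32932155]
o [325.32700471 255.59629731]
well1 [394.3333575  223.75059282]
```

View pics/w1.png

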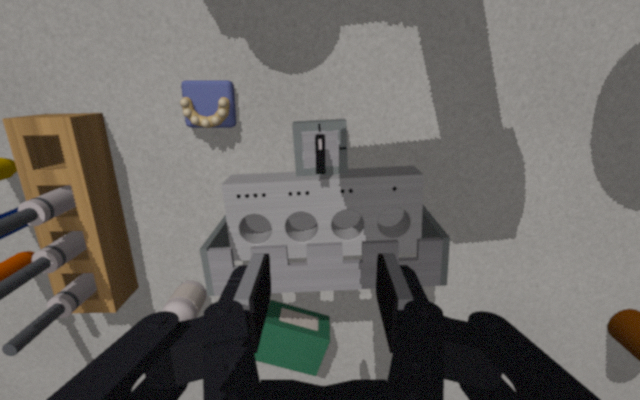

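The wrist view shows the stand from above: bores near (255,228), (301,226), (347,224) and (393,222), and the latch bar around (320,153). I'll enlarge it to refine the stand pose.

```bash
python3 - <<'E'
from h import *
crop(cv2.imread("pics/w1.png"),200,115,455,305,3,"pics/c3.png")
E
```

```text
(no output)
```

View pics/c3.png

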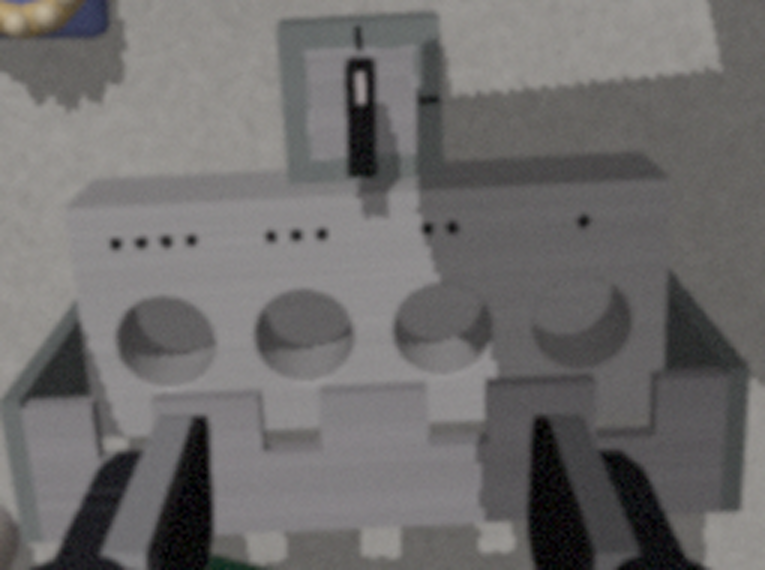

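```bash
cat > m2.py <<'E'
from h import *
from scipy.optimize import least_squares
d=np.load("w1.npz");K,E=d["K"],d["E"]
L=[((0,-93,52),(166.5,341)),((0,-31,52),(305,334.5)),((0,31,52),(442.5,328)),((0,93,52),(581.5,321.5)),((-65,-130,52),(68,205)),((-65,130,52),(668,177)),
((-12,-42,137),(263,391)),((-12,-20,137),(321,388)),((-12,20,137),(427,383)),((-12,42,137),(487,379)),((-12,82,137),(595,376)),((-12,104,137),(655,372))]
def f(x):
    o=[]
    for p,q in L:
        p=np.array(p)/1e3;c,s=np.cos(x[2]),np.sin(x[2])
        o+=list(proj(K,E,[x[0]+c*p[0]-s*p[1],x[1]+s*p[0]+c*p[1],p[2]])-(np.array(q)-1)/3-[200,115])
    return np.array(o)
r=least_squares(f,[.587,.125,.04]);x=r.x;print(x,f(x).reshape(-1,2).round(1).tolist())
c,s=np.cos(x[2]),np.sin(x[2])
for n,y in enumerate((.093,.031,-.031,-.093)): print("well",n+1,x[0]-s*y,x[1]+c*y)
print("latch",x[0]-.1*c,x[1]-.1*s)
u=lambda a,b:((a-1)/3+200,(b-1)/3+115)
print(onz(K,E,u(361,60),.074),onz(K,E,u(362,175),.074))
E
python3 m2.py
```

```text
[0.58442427 0.12419451 0.05104488] [[0.2, -0.5], [-0.0, -0.5], [0.3, -0.6], [0.3, -0.6], [-1.0, -0.3], [1.0, -1.1], [-1.2, 0.5], [-0.7, 0.6], [0.2, 0.5], [0.1, 0.9], [0.5, 0.2], [0.5, 0.6]]
well 1 0.5796791532340502 0.21707337645949015
well 2 0.582842561907982 0.15515413191014432
well 3 0.5860059705819138 0.09323488736079849
well 4 0.5891693792558457 0.03131564281145266
latch 0.4845545169718095 0.11909223758074264
[0.46151153 0.11893282 0.074     ] [0.50784085 0.11918013 0.074     ]
```

Emit:
play_rows(
  series=[
    [0.55, [-0.4, -1, 0], [0, 0, 0]],
    [0.55, [-0.4, -1, 0], [0, 0, 0]],
    [0.55, [-0.4, -1, 0], [0, 0, 0]],
    [0.55, [0, -1, 0], [0, 0, 0]],
    [0.55, [0, -1, 0], [0, 0, 0]],
    [0.55, [0, -1, 0], [0, 0, 0]],
    [0.55, [0, -0.64, 0], [0, 0, 0]],
    [0.55, [0, 0, 0], [0, 0, 0]],
  ],
)

```text
t: 3.0
tool_pos: [0.5437, -0.2084, 0.3292]
tool_rot: [-0.0, -3.141, -0.0]
contact_force: [-0.2, 0.6, 0.4]
opening: 0.0465
grip_force: 0.0
```

```bash
python3 - <<'E'
from h import *
i,K,E=cam("wrist");cv2.imwrite("pics/w2.png",i);np.savez("w2.npz",K=K,E=E)
for n,p in (("A",(.6718,-.2048,.186)),("B",(.6084,-.2081,.206)),("C",(.5476,-.2087,.196))): print(n,proj(K,E,p))
crop(i,220,100,420,300,3,"pics/c4.png")
E
```

```text
A [327.8775462  299.81412205]
B [324.72705678 251.99114809]
C [324.0451937  183.83108988]
```

View pics/c4.png

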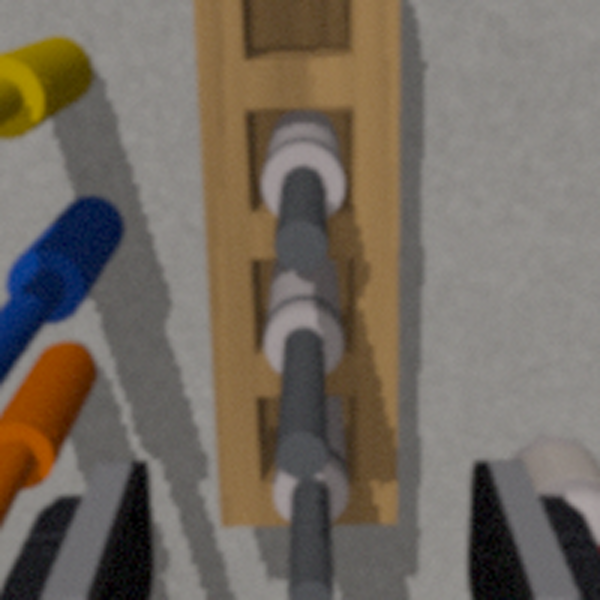

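The crop shows the three stems. C's tip is at (302,243) with its shoulder around (303,185), B's tip at (304,455) with its shoulder at (304,347), and A's tip is near (310,597). I'll compute the lean.

```bash
python3 - <<'E'
from h import *
d=np.load("w2.npz");K,E=d["K"],d["E"]
u=lambda a,b:((a-1)/3+220,(b-1)/3+100)
for n,t,s,z in (("A",(310,597),(311,487),.186),("B",(304,455),(304,338),.206),("C",(302,243),(303,181),.196)):
    a=onz(K,E,u(*t),z);b=onz(K,E,u(*s),.111);print(n,a.round(4),b.round(4),((a-b)[:2]/(a-b)[2]).round(3))
E
```

```text
A [ 0.6705 -0.2097  0.186 ] [ 0.6695 -0.2094  0.111 ] [ 0.013 -0.005]
B [ 0.6077 -0.2114  0.206 ] [ 0.6056 -0.212   0.111 ] [0.022 0.006]
C [ 0.5447 -0.2119  0.196 ] [ 0.5445 -0.2122  0.111 ] [0.003 0.004]
```

Emit:
play_rows(
  series=[
    [0.55, [-0.63, -0.02, 0], [0, 0, 0]],
    [0.55, [-0.63, -0.02, 0], [0, 0, 0]],
    [0.55, [0, 0, 0.7], [0, 0, 0]],
    [0.55, [0, 0, 0.8], [0, 0, 0]],
    [0.55, [0, 0, 0.8], [0, 0, 0]],
    [0.55, [0, 0, 0.8], [0, 0, 0]],
    [0.55, [0, 0, 0.56], [0, 0, 0]],
    [0.55, [0, 0, 0], [0, 0, 0]],
  ],
)

```text
t: 4.05
tool_pos: [0.6052, -0.2072, 0.1434]
tool_rot: [0.005, -3.136, -0.005]
contact_force: [0.2, 0.1, 0.3]
opening: 0.047
grip_force: 0.0
```

```bash
cat > plan.py <<'E'
import sys
from h import *
S=np.array([.5850,.1245]);YAW=.050
WY={1:.093,2:.031,3:-.031,4:-.093}
def pose(well,fx,fy,fz,th,hh):
    """TCP pose holding a syringe whose foot is at stand-local (fx,WY+fy,fz), leaning th deg to the front"""
    Rz=R.from_euler("z",YAW);t=np.radians(th)
    foot=np.array([fx,WY[well]+fy,fz]);p=foot+hh*np.array([-np.sin(t),0,np.cos(t)])
    w=Rz.apply(p);w[:2]+=S
    return w,Rz*R.from_euler("y",-t)*R.from_rotvec([0,np.pi,0])
def rows(wps,well,hh,grip):
    o=ctrl.get_obs();p,r=o["tool_pos"],R.from_rotvec(o["tool_rot"])
    print("now",p.round(4),"t",o["t"],"open",o["opening"])
    for w in wps:
        q,s=pose(well,*w,hh);d=r.inv().apply(q-p)/.05;a=(r.inv()*s).as_rotvec()/np.radians(8)
        n=int(np.ceil(max(np.abs(d).max(),np.abs(a).max(),1e-6)-.03)) or 1
        print(w,n,"x",(d/n).round(2).tolist(),(a/n).round(2).tolist());p,r=q,s
E
```

Emit:
play_rows(
  series=[
    [0, [0, 0, 0], [0, 0, 0]],
    [0, [0, 0, 0], [0, 0, 0]],
    [0, [0, 0, 0], [0, 0, 0]],
    [0, [0, 0, 0], [0, 0, 0]],
    [0, [0, 0, 0], [0, 0, 0]],
    [0, [0, 0, 0], [0, 0, 0]],
  ],
  force=60,
)

```text
t: 4.8
tool_pos: [0.6081, -0.2109, 0.1492]
tool_rot: [-0.0, 3.137, -0.002]
contact_force: [0.1, 0.2, 6.8]
opening: 0.0145
grip_force: 58.8
```

Emit:
play_rows(
  series=[
    [0, [0, 0, -0.3], [0, 0, 0]],
    [0, [0, 0, -0.8], [0, 0, 0]],
    [0, [0, 0, -0.8], [0, 0, 0]],
    [0, [0, 0, -0.8], [0, 0, 0]],
    [0, [0, 0, -0.8], [0, 0, 0]],
    [0, [0, 0, 0], [0, 0, 0]],
  ],
)

```text
t: 5.55
tool_pos: [0.608, -0.2112, 0.327]
tool_rot: [-0.0, 3.134, -0.006]
contact_force: [0.0, 0.1, -2.5]
opening: 0.0147
grip_force: 58.7
```

```bash
python3 - <<'E'
from plan import *
i,K,E=cam("scene");cv2.imwrite("pics/s1.png",i)
rows([(-90,0,165,0),(-20,0,95,25),(-5,0,62,25),(4,0,45,25),(8.5,0,29,25),(10.5,0,20,25),(7,0,18,15),(3.5,0,15,8),(0,0,11,0)] and [tuple(np.array([a/1e3,0,c/1e3,t])) for a,c,t in [(-90,165,0),(-20,95,25),(-5,62,25),(4,45,25),(8.5,29,25),(10.5,20,25),(7,18,15),(3.5,15,8),(0,11,0)]],1,.143,0)
o=ctrl.get_obs();p=o["tool_pos"];print(o["contact_force"],"foot px if hh .143",proj(K,E,p-[0,0,.143]),"shoulder",proj(K,E,p-[0,0,.038]),"tip",proj(K,E,p+[0,0,.057]))
crop(i,200,20,360,180,3,"pics/c5.png")
E
```

```text
now [ 0.6071 -0.2108  0.3236] t 5.6 open 0.014493811209521998
(np.float64(-0.09), np.float64(0.0), np.float64(0.165), np.float64(0.0)) 9 x [0.26, 0.94, 0.03] [-0.0, 0.0, -0.04]
(np.float64(-0.02), np.float64(0.0), np.float64(0.095), np.float64(25.0)) 4 x [-0.05, -0.0, 0.42] [0.0, -0.78, -0.0]
(np.float64(-0.005), np.float64(0.0), np.float64(0.062), np.float64(25.0)) 1 x [0.01, 0.0, 0.72] [0.0, 0.0, 0.0]
(np.float64(0.004), np.float64(0.0), np.float64(0.045), np.float64(25.0)) 1 x [-0.02, -0.0, 0.38] [0.0, 0.0, 0.0]
(np.float64(0.0085), np.float64(0.0), np.float64(0.029), np.float64(25.0)) 1 x [0.05, 0.0, 0.33] [0.0, 0.0, 0.0]
(np.float64(0.0105), np.float64(0.0), np.float64(0.02), np.float64(25.0)) 1 x [0.04, -0.0, 0.18] [0.0, 0.0, 0.0]
(np.float64(0.007), np.float64(0.0), np.float64(0.018), np.float64(15.0)) 2 x [-0.21, 0.0, 0.03] [0.0, 0.63, 0.0]
(np.float64(0.0035), np.float64(0.0), np.float64(0.015), np.float64(8.0)) 1 x [-0.27, -0.0, 0.06] [0.0, 0.87, -0.0]
(np.float64(0.0), np.float64(0.0), np.float64(0.011), np.float64(0.0)) 1 x [-0.32, 0.0, 0.1] [-0.0, 1.0, 0.0]
[-0.13183943  0.58576452 -2.43533695] foot px if hh .143 [268.66218005 151.05487265] shoulder [265.23535994 121.69703368] tip [261.68644358  91.29318643]
```

View pics/c5.png

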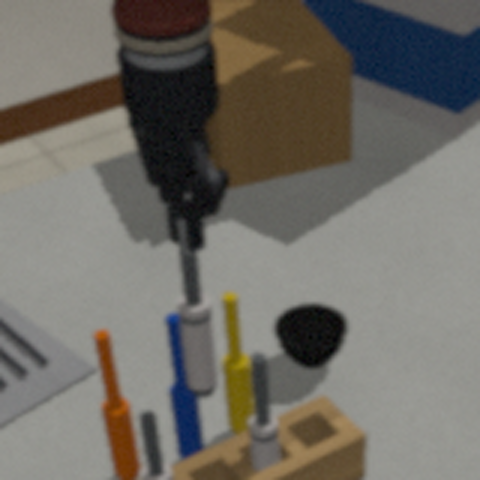

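Emit:
play_rows(
  series=[
    [0, [0.26, 0.8, 0], [0, 0, -0.04]],
    [0, [0.26, 1, 0], [0, 0, -0.04]],
    [0, [0.26, 1, 0], [0, 0, -0.04]],
    [0, [0.26, 1, 0], [0, 0, -0.04]],
    [0, [0.26, 1, 0], [0, 0, -0.05]],
    [0, [0.26, 1, 0], [0, 0, -0.05]],
    [0, [0.26, 1, 0], [0, 0, -0.05]],
    [0, [0.26, 1, 0], [0, 0, -0.05]],
  ],
)

```text
t: 6.6
tool_pos: [0.4927, 0.1785, 0.3186]
tool_rot: [0.079, -3.137, 0.001]
contact_force: [1.5, -0.3, -1.6]
opening: 0.0143
grip_force: 58.7
```

Emit:
play_rows(
  series=[
    [0, [0.26, 0.6, 0], [0, 0, 0]],
    [0, [0, 0, 0.2], [0, -0.78, 0]],
    [0, [0, 0, 0.2], [0, -0.78, 0]],
    [0, [0, 0, 0.2], [0, -0.78, 0]],
    [0, [0, 0, 0.2], [0, -0.78, 0]],
    [0, [0, 0, 0], [0, 0, 0]],
    [0, [0, 0, 0], [0, 0, 0]],
  ],
)

```text
t: 7.48
tool_pos: [0.4862, 0.2068, 0.2817]
tool_rot: [-0.068, 2.707, 0.015]
contact_force: [0.7, 0.0, -0.9]
opening: 0.0143
grip_force: 58.8
```

```bash
cat > ins.py <<'E'
from plan import *
def go(well,hh,W): rows([(a/1e3,b/1e3,c/1e3,float(t)) for a,b,c,t in W],well,hh,0)
E
python3 -c "
from ins import *
go(1,.143,[(-20,0,95,25),(-5,0,62,25),(4,0,45,25),(8.5,0,29,25)])"
```

```text
now [0.4862 0.2068 0.2817] t 7.475 open 0.014334991283222376
(-0.02, 0.0, 0.095, 25.0) 2 x [0.11, 0.06, 0.58] [-0.0, -0.01, 0.0]
(-0.005, 0.0, 0.062, 25.0) 1 x [0.01, 0.0, 0.72] [0.0, 0.0, 0.0]
(0.004, 0.0, 0.045, 25.0) 1 x [-0.02, -0.0, 0.38] [0.0, 0.0, 0.0]
(0.0085, 0.0, 0.029, 25.0) 1 x [0.05, 0.0, 0.33] [0.0, 0.0, 0.0]
```

Emit:
play_rows(
  series=[
    [0, [0.11, 0.06, 0.58], [0, 0, 0]],
    [0, [0.11, 0.06, 0.58], [0, 0, 0]],
    [0, [0.0, 0, 0.36], [0, 0, 0]],
    [0, [0.0, 0, 0.36], [0, 0, 0]],
    [0, [0, 0, 0], [0, 0, 0]],
    [0, [0, 0, 0], [0, 0, 0]],
  ],
)

```text
t: 8.22
tool_pos: [0.5163, 0.2145, 0.1935]
tool_rot: [-0.068, 2.704, 0.016]
contact_force: [0.1, 0.6, -1.7]
opening: 0.0145
grip_force: 58.8
```

```bash
python3 - <<'E'
from ins import *
a=cam("wrist")[0];b=cam("scene")[0]
cv2.imwrite("pics/v1.png",np.hstack([cv2.resize(a[140:400,200:460],(500,500)),cv2.resize(b[170:320,280:400],(300,375))[:,:300].copy() if 0 else cv2.resize(b[180:310,270:400],(300,300)).repeat(1,0) if 0 else cv2.copyMakeBorder(cv2.resize(b[180:310,280:380],(300,390)),0,110,0,0,0)]))
go(1,.143,[(-5,0,62,25),(4,0,45,25),(8.5,0,29,25)])
E
```

```text
now [0.5162 0.2146 0.1939] t 8.325 open 0.014281777382028054
(-0.005, 0.0, 0.062, 25.0) 1 x [0.04, -0.01, 0.03] [0.01, 0.01, 0.0]
(0.004, 0.0, 0.045, 25.0) 1 x [-0.02, -0.0, 0.38] [0.0, 0.0, 0.0]
(0.0085, 0.0, 0.029, 25.0) 1 x [0.05, 0.0, 0.33] [0.0, 0.0, 0.0]
```

View pics/v1.png

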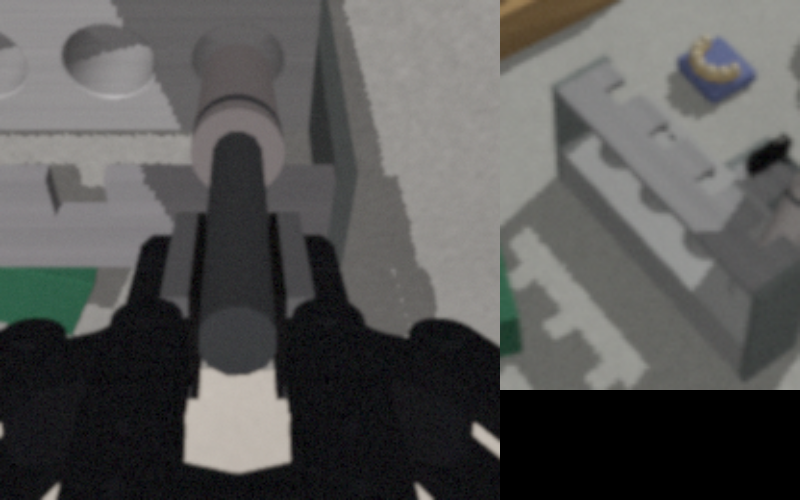

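The wrist view shows the tilted barrel centred over bore 1, with its foot at the mouth around (238,50). Continuing down.

Emit:
play_rows(
  series=[
    [0, [0.01, 0, 0.21], [0, 0, 0]],
    [0, [0.01, 0, 0.2], [0, 0, 0]],
    [0, [0.02, 0, 0.17], [0, 0, 0]],
    [0, [0.03, 0, 0.16], [0, 0, 0]],
    [0, [0, 0, 0], [0, 0, 0]],
    [0, [0, 0, 0], [0, 0, 0]],
  ],
)

```text
t: 9.07
tool_pos: [0.5281, 0.2151, 0.1575]
tool_rot: [-0.068, 2.705, 0.015]
contact_force: [-0.8, 0.5, -1.9]
opening: 0.0143
grip_force: 58.8
```

Emit:
play_rows(
  series=[
    [0, [0.04, 0, 0.1], [0, 0, 0]],
    [0, [0, 0, 0.08], [0, 0, 0]],
    [0, [0, 0, 0], [0, 0, 0]],
    [0, [0, 0, 0], [0, 0, 0]],
  ],
)

```text
t: 9.57
tool_pos: [0.5303, 0.2151, 0.1485]
tool_rot: [-0.068, 2.705, 0.015]
contact_force: [1.6, -0.5, -2.4]
opening: 0.0145
grip_force: 58.7
```

```bash
python3 - <<'E'
from ins import *
go(1,.143,[(10.5,0,20,25),(9,0,19,20),(7,0,18,15),(3.5,0,15,8),(1,0,14,3),(0,0,12,0)])
E
```

```text
now [0.5303 0.2151 0.1485] t 9.575 open 0.014549277567902712
(0.0105, 0.0, 0.02, 25.0) 1 x [-0.01, -0.01, -0.02] [0.0, -0.0, 0.0]
(0.009, 0.0, 0.019, 20.0) 1 x [-0.21, 0.0, 0.02] [0.0, 0.62, 0.0]
(0.007, 0.0, 0.018, 15.0) 1 x [-0.2, 0.0, 0.02] [0.0, 0.63, 0.0]
(0.0035, 0.0, 0.015, 8.0) 1 x [-0.27, -0.0, 0.06] [0.0, 0.87, -0.0]
(0.001, 0.0, 0.014, 3.0) 1 x [-0.2, 0.0, 0.02] [0.0, 0.63, 0.0]
(0.0, 0.0, 0.012, 0.0) 1 x [-0.13, 0.0, 0.04] [0.0, 0.38, -0.0]
```

Emit:
play_rows(
  series=[
    [0, [-0.1, 0, 0.01], [0, 0.31, 0]],
    [0, [-0.11, 0, 0.01], [0, 0.31, 0]],
    [0, [-0.1, 0, 0.01], [0, 0.31, 0]],
    [0, [-0.1, 0, 0.01], [0, 0.32, 0]],
    [0, [-0.13, 0, 0.03], [0, 0.43, 0]],
    [0, [-0.14, 0, 0.03], [0, 0.44, 0]],
    [0, [0, 0, 0], [0, 0, 0]],
    [0, [0, 0, 0], [0, 0, 0]],
  ],
)

```text
t: 10.58
tool_pos: [0.563, 0.2168, 0.1535]
tool_rot: [-0.076, 3.002, 0.005]
contact_force: [0.2, -0.5, -1.4]
opening: 0.0145
grip_force: 58.8
```

Emit:
play_rows(
  series=[
    [0, [-0.1, 0, 0.01], [0, 0.31, 0]],
    [0, [-0.1, 0, 0.01], [0, 0.32, 0]],
    [0, [-0.06, 0, 0.02], [0, 0.19, 0]],
    [0, [-0.07, 0, 0.02], [0, 0.19, 0]],
    [0, [0, 0, 0], [0, 0, 0]],
    [0, [0, 0, 0], [0, 0, 0]],
  ],
)

```text
t: 11.32
tool_pos: [0.5804, 0.2178, 0.1532]
tool_rot: [0.08, -3.14, -0.0]
contact_force: [-0.1, -0.4, 4.6]
opening: 0.0145
grip_force: 59.1
```

```bash
python3 - <<'E'
from ins import *
go(1,.143,[(0,0,10,0)])
a=cam("wrist")[0];b=cam("top")[0]
cv2.imwrite("pics/v2.png",np.hstack([cv2.resize(a[140:400,200:460],(500,500)),cv2.copyMakeBorder(cv2.resize(b[140:240,190:290],(300,300)),0,200,0,0,0)]))
E
```

```text
now [0.5804 0.2178 0.1532] t 11.325 open 0.014462416274396263
(0.0, 0.0, 0.01, 0.0) 1 x [0.0, -0.01, 0.0] [0.0, -0.0, 0.0]
```

View pics/v2.png

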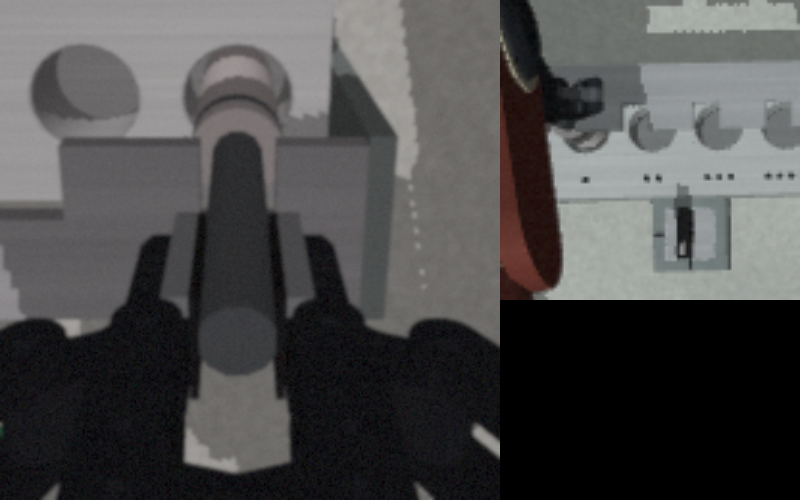

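The wrist view shows syringe 1 upright in slot 1, resting on the floor with 4.6 N of contact. I'll release it and lift straight off.

Emit:
play_rows(
  series=[
    [0.3, [0, 0, -0.04], [0, 0, 0]],
    [0.4, [0, 0, 0], [0, 0, 0]],
    [0.4, [0, 0, 0], [0, 0, 0]],
    [0.4, [0, 0, -0.5], [0, 0, 0]],
    [0.4, [0, 0, -1], [0, 0, 0]],
    [0.4, [0, 0, -1], [0, 0, 0]],
    [0.4, [0, 0, -1], [0, 0, 0]],
    [0.4, [0, 0, 0], [0, 0, 0]],
  ],
)

```text
t: 12.42
tool_pos: [0.5825, 0.2182, 0.336]
tool_rot: [-0.079, 3.132, 0.003]
contact_force: [-0.0, 1.0, 0.5]
opening: 0.0346
grip_force: 0.0
```

```bash
python3 - <<'E'
from h import *
i,K,E=cam("scene");j,Kt,Et=cam("top");w,Kw,Ew=cam("wrist");print(ctrl.get_obs()["tool_pos"])
cv2.imwrite("pics/v3.png",np.hstack([cv2.resize(i[120:320,220:400],(540,600)),np.vstack([cv2.resize(j[140:240,190:290],(260,260)),cv2.copyMakeBorder(cv2.resize(j[130:240,345:430],(260,336)),4,0,0,0,0)])]))
w=np.array([.5796,.2171]);
print("top: tip pred",proj(Kt,Et,[*w,.21]),"scene",proj(K,E,[*w,.21]))
E
```

```text
[0.58004724 0.21759002 0.32798009]
top: tip pred [202.74172111 176.25162337] scene [371.12196951 238.63587611]
```

View pics/v3.png

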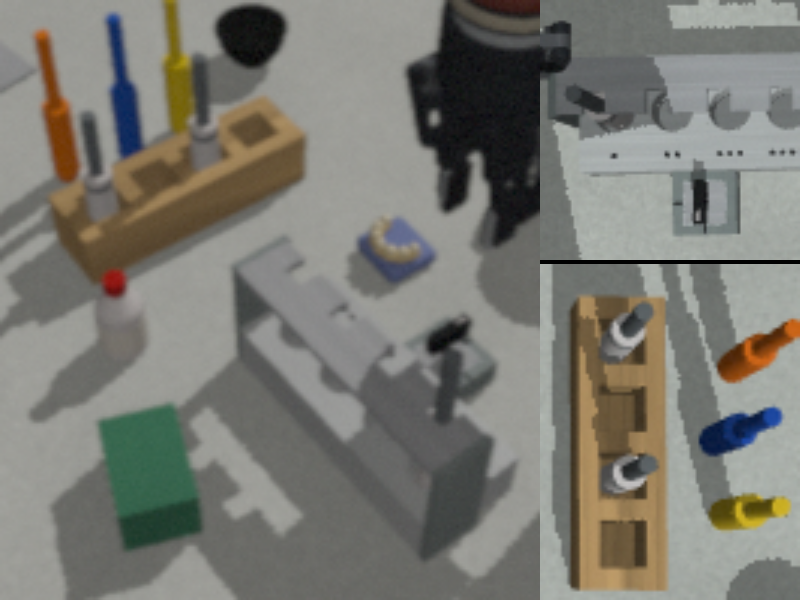

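Syringe 1 stands in bore 1: its tip shows at scene (372,237) against a predicted (371,239). Syringes 2 (near) and 3 (far) are still in place in the stock. Next is syringe 2.

Emit:
play_rows(
  series=[
    [0.55, [0, -0.5, 0], [0, 0, 0.36]],
    [0.55, [0.08, -1, 0], [0, 0, 0]],
    [0.55, [0.1, -1, 0], [0, 0, 0]],
    [0.55, [0.1, -1, 0], [0, 0, 0]],
    [0.55, [0.1, -1, 0], [0, 0, 0]],
    [0.55, [0.1, -1, 0], [0, 0, 0]],
    [0.55, [0.1, -1, 0], [0, 0, 0]],
    [0.55, [0.1, -1, 0], [0, 0, 0]],
  ],
)

```text
t: 13.58
tool_pos: [0.5467, -0.1585, 0.3266]
tool_rot: [0.001, -3.136, -0.003]
contact_force: [1.2, 0.0, -0.1]
opening: 0.0468
grip_force: 0.0
```

Emit:
play_rows(
  series=[
    [0.55, [0, -1, 0], [0, 0, 0]],
    [0.55, [0, 0, 0], [0, 0, 0]],
    [0.55, [0, 0, 0], [0, 0, 0]],
  ],
)

```text
t: 13.95
tool_pos: [0.5474, -0.2067, 0.3276]
tool_rot: [0.0, -3.137, -0.003]
contact_force: [-0.6, 0.7, 0.3]
opening: 0.0467
grip_force: 0.0
```

```bash
python3 -c "
from h import *
o=ctrl.get_obs();r=R.from_rotvec(o['tool_rot']);p=o['tool_pos'];print(p,o['tool_rot']);print(r.inv().apply(np.array([.546,-.2108,.145])-p)/.05,(r.inv()*R.from_rotvec([0,np.pi,0])).as_rotvec()/np.radians(8))"
```

```text
[ 0.54735485 -0.20667881  0.32755488] [ 2.52433153e-04 -3.13744273e+00 -3.06805107e-03]
[ 0.0119648  -0.08956127  3.65101044] [ 0.01400711 -0.02971084  0.00115248]
```

Emit:
play_rows(
  series=[
    [0.55, [0.02, -0.09, 0.6], [0, 0, 0]],
    [0.55, [0, 0, 0.8], [0, 0, 0]],
    [0.55, [0, 0, 0.8], [0, 0, 0]],
    [0.55, [0, 0, 0.8], [0, 0, 0]],
    [0.55, [0, 0, 0.61], [0, 0, 0]],
    [0.55, [0, 0, 0], [0, 0, 0]],
  ],
)

```text
t: 14.7
tool_pos: [0.5446, -0.2091, 0.1452]
tool_rot: [0.004, -3.134, -0.006]
contact_force: [-0.1, 0.7, 0.2]
opening: 0.0471
grip_force: 0.0
```

Emit:
play_rows(
  series=[
    [0, [0, 0, 0], [0, 0, 0]],
    [0, [0, 0, 0], [0, 0, 0]],
    [0, [0, 0, 0], [0, 0, 0]],
    [0, [0, 0, 0], [0, 0, 0]],
    [0, [0, 0, 0], [0, 0, 0]],
    [0, [0, 0, 0], [0, 0, 0]],
  ],
)

```text
t: 15.45
tool_pos: [0.548, -0.2123, 0.1516]
tool_rot: [-0.0, 3.139, -0.002]
contact_force: [-0.4, 0.6, 6.0]
opening: 0.014
grip_force: 59.1
```

Emit:
play_rows(
  series=[
    [0, [0, 0, -0.3], [0, 0, 0]],
    [0, [0, 0, -0.8], [0, 0, 0]],
    [0, [0, 0, -0.8], [0, 0, 0]],
    [0, [0, 0, -0.8], [0, 0, 0]],
    [0, [0, 0, -0.8], [0, 0, 0]],
    [0, [0, 0, 0], [0, 0, 0]],
    [0, [0, 0, 0], [0, 0, 0]],
  ],
)

```text
t: 16.32
tool_pos: [0.5464, -0.2116, 0.3229]
tool_rot: [0.0, -3.139, -0.001]
contact_force: [-0.6, -0.4, -2.3]
opening: 0.0138
grip_force: 58.8
```

```bash
python3 -c "
from ins import *
go(2,.144,[(-90,0,165,0),(-20,0,95,25)])"
```

```text
now [ 0.5464 -0.2116  0.3229] t 16.325 open 0.013763223509803031
(-0.09, 0.0, 0.165, 0.0) 8 x [0.13, 0.91, 0.04] [0.0, -0.0, -0.04]
(-0.02, 0.0, 0.095, 25.0) 4 x [-0.05, 0.0, 0.42] [0.0, -0.78, -0.0]
```

Emit:
play_rows(
  series=[
    [0, [0.13, 0.7, 0], [0, 0, -0.04]],
    [0, [0.13, 0.95, 0], [0, 0, -0.04]],
    [0, [0.13, 0.95, 0], [0, 0, -0.04]],
    [0, [0.13, 0.95, 0], [0, 0, -0.05]],
    [0, [0.13, 0.95, 0], [0, 0, -0.05]],
    [0, [0.13, 0.95, 0], [0, 0, -0.05]],
    [0, [0.13, 0.95, 0], [0, 0, -0.05]],
    [0, [0.13, 0.9, 0], [0, 0, -0.04]],
  ],
)

```text
t: 17.32
tool_pos: [0.4853, 0.1533, 0.3213]
tool_rot: [0.08, -3.135, 0.001]
contact_force: [-0.1, -0.1, -1.4]
opening: 0.0135
grip_force: 58.8
```

Emit:
play_rows(
  series=[
    [0, [0, 0, 0.2], [0, -0.78, 0]],
    [0, [0, 0, 0.2], [0, -0.78, 0]],
    [0, [0, 0, 0.2], [0, -0.78, 0]],
    [0, [0, 0, 0.2], [0, -0.78, 0]],
    [0, [0, 0, 0], [0, 0, 0]],
    [0, [0, 0, 0], [0, 0, 0]],
  ],
)

```text
t: 18.08
tool_pos: [0.4931, 0.1522, 0.2844]
tool_rot: [-0.068, 2.709, 0.015]
contact_force: [0.6, 0.2, -1.6]
opening: 0.0135
grip_force: 58.9
```

```bash
python3 -c "
from ins import *
go(2,.1455,[(-20,0,95,25),(-5,0,62,25)])"
```

```text
now [0.4931 0.1522 0.2844] t 18.075 open 0.013493020963224944
(-0.02, 0.0, 0.095, 25.0) 2 x [0.16, -0.01, 0.56] [-0.0, -0.02, 0.0]
(-0.005, 0.0, 0.062, 25.0) 1 x [0.01, 0.0, 0.72] [0.0, 0.0, 0.0]
```

Emit:
play_rows(
  series=[
    [0, [0.16, -0.01, 0.56], [0, -0.02, 0]],
    [0, [0.16, -0.01, 0.56], [0, -0.02, 0]],
    [0, [0, 0, 0.36], [0, 0, 0]],
    [0, [0, 0, 0.36], [0, 0, 0]],
    [0, [0, 0, 0], [0, 0, 0]],
    [0, [0, 0, 0], [0, 0, 0]],
  ],
)

```text
t: 18.82
tool_pos: [0.5184, 0.1525, 0.196]
tool_rot: [-0.068, 2.7, 0.015]
contact_force: [-0.4, 0.2, -1.4]
opening: 0.014
grip_force: 58.9
```

```bash
python3 - <<'E'
from ins import *
a,K,E=cam("wrist");cv2.imwrite("pics/v4.png",cv2.resize(a[140:400,200:460],(520,520)))
go(2,.1455,[(-5,0,62,25),(4,0,45,25),(8.5,0,29,25),(10.5,0,20,25)])
E
```

```text
now [0.5184 0.1526 0.1964] t 18.875 open 0.013636540579314786
(-0.005, 0.0, 0.062, 25.0) 1 x [0.05, -0.01, 0.03] [0.0, 0.04, 0.0]
(0.004, 0.0, 0.045, 25.0) 1 x [-0.02, 0.0, 0.38] [0.0, 0.0, 0.0]
(0.0085, 0.0, 0.029, 25.0) 1 x [0.05, -0.0, 0.33] [0.0, 0.0, 0.0]
(0.0105, 0.0, 0.02, 25.0) 1 x [0.04, 0.0, 0.18] [0.0, 0.0, 0.0]
```

View pics/v4.png

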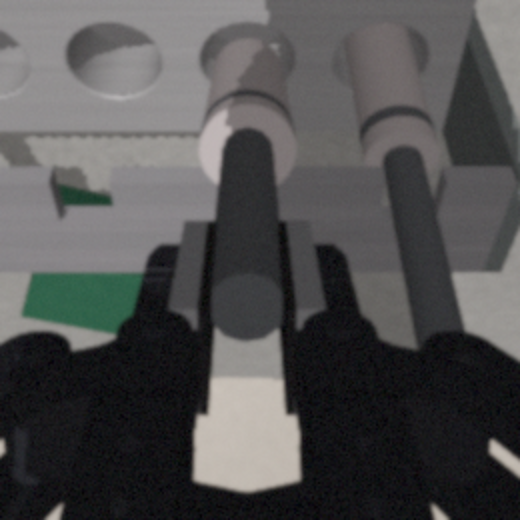

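Syringe 2 is centred over bore 2, around (248,45). Syringe 1's stem, near (420,250), stands close beside the gripper, so I'll straighten slowly and watch the side force.

Emit:
play_rows(
  series=[
    [0, [0.02, 0, 0.21], [0, 0, 0]],
    [0, [0.02, 0, 0.2], [0, 0, 0]],
    [0, [0.03, 0, 0.17], [0, 0, 0]],
    [0, [0.03, 0, 0.16], [0, 0, 0]],
    [0, [0.03, 0, 0.1], [0, 0, 0]],
    [0, [0.02, 0, 0.09], [0, 0, 0]],
    [0, [0, 0, 0], [0, 0, 0]],
    [0, [0, 0, 0], [0, 0, 0]],
  ],
)

```text
t: 19.88
tool_pos: [0.5308, 0.1532, 0.1496]
tool_rot: [-0.068, 2.701, 0.015]
contact_force: [2.4, 0.3, -2.1]
opening: 0.014
grip_force: 58.8
```

Emit:
play_rows(
  series=[
    [0, [-0.1, 0, 0.01], [0, 0.31, 0]],
    [0, [-0.11, 0, 0.01], [0, 0.31, 0]],
    [0, [-0.1, 0, 0.01], [0, 0.31, 0]],
    [0, [-0.1, 0, 0.01], [0, 0.32, 0]],
    [0, [-0.07, 0, 0.01], [0, 0.21, 0]],
    [0, [0, 0, 0], [0, 0, 0]],
  ],
)

```text
t: 20.62
tool_pos: [0.5541, 0.1543, 0.1557]
tool_rot: [-0.073, 2.905, 0.008]
contact_force: [1.3, 0.4, -1.5]
opening: 0.0136
grip_force: 58.9
```

```bash
python3 - <<'E'
from ins import *
go(2,.1455,[(3.5,0,15,8),(1,0,14,3),(0,0,11,0)])
E
```

```text
now [0.5541 0.1543 0.1557] t 20.625 open 0.013616968513120529
(0.0035, 0.0, 0.015, 8.0) 1 x [-0.26, -0.01, -0.01] [-0.0, 0.69, 0.0]
(0.001, 0.0, 0.014, 3.0) 1 x [-0.2, -0.0, 0.02] [0.0, 0.63, 0.0]
(0.0, 0.0, 0.011, 0.0) 1 x [-0.13, -0.0, 0.06] [0.0, 0.38, -0.0]
```

Emit:
play_rows(
  series=[
    [0, [-0.13, 0, 0], [0, 0.34, 0]],
    [0, [-0.13, 0, 0], [0, 0.35, 0]],
    [0, [0, 0, 0], [0, 0, 0]],
    [0, [0, 0, 0], [0, 0, 0]],
  ],
)

```text
t: 21.12
tool_pos: [0.5656, 0.155, 0.1577]
tool_rot: [-0.076, 3.002, 0.005]
contact_force: [-0.5, 0.1, -2.2]
opening: 0.0138
grip_force: 58.9
```

Emit:
play_rows(
  series=[
    [0, [-0.1, 0, 0.01], [0, 0.31, 0]],
    [0, [-0.1, 0, 0.01], [0, 0.32, 0]],
    [0, [-0.06, 0, 0.03], [0, 0.19, 0]],
    [0, [-0.07, 0, 0.03], [0, 0.19, 0]],
    [0, [0, 0, 0], [0, 0, 0]],
    [0, [0, 0, 0], [0, 0, 0]],
  ],
)

```text
t: 21.88
tool_pos: [0.5831, 0.1558, 0.1557]
tool_rot: [0.079, -3.139, 0.0]
contact_force: [0.1, -0.5, -1.2]
opening: 0.0139
grip_force: 59.0
```

```bash
python3 - <<'E'
from ins import *
go(2,.1455,[(0,0,10,0)]);print(ctrl.get_obs()["contact_force"],ctrl.get_obs()["wrist_torque"])
E
```

```text
now [0.5831 0.1558 0.1557] t 21.875 open 0.01386165070863635
(0.0, 0.0, 0.01, 0.0) 1 x [-0.01, -0.01, 0.0] [-0.0, -0.01, 0.0]
[ 0.05825956 -0.5119452  -1.21327543] [ 0.00106103 -0.09192659  0.04079954]
```

Emit:
play_rows(
  series=[
    [0, [0, 0, 0.04], [0, 0, 0]],
    [0, [0, 0, 0.03], [0, 0, 0]],
    [0, [0, 0, 0], [0, 0, 0]],
  ],
)

```text
t: 22.25
tool_pos: [0.5847, 0.156, 0.1556]
tool_rot: [-0.08, 3.137, 0.0]
contact_force: [-1.2, -0.0, 8.7]
opening: 0.0135
grip_force: 59.9
```

Emit:
play_rows(
  series=[
    [0.28, [0, 0, -0.03], [0, 0, 0]],
    [0.28, [0, 0, 0], [0, 0, 0]],
    [0.28, [0, 0, 0], [0, 0, 0]],
    [0.28, [0, 0, -0.4], [0, 0, 0]],
    [0.28, [0, 0, -0.9], [0, 0, 0]],
    [0.28, [0, 0, -1], [0, 0, 0]],
    [0.28, [0, 0, -1], [0, 0, 0]],
    [0.28, [0, 0, 0], [0, 0, 0]],
  ],
)

```text
t: 23.25
tool_pos: [0.5858, 0.1562, 0.3272]
tool_rot: [-0.079, 3.13, 0.002]
contact_force: [-0.2, -0.5, -0.7]
opening: 0.024
grip_force: 0.0
```

```bash
python3 - <<'E'
from h import *
i,K,E=cam("scene");j,Kt,Et=cam("top");o=ctrl.get_obs()
cv2.imwrite("pics/v5.png",np.hstack([cv2.resize(i[120:320,220:400],(540,600)),np.vstack([cv2.resize(j[140:240,190:290],(260,260)),cv2.copyMakeBorder(cv2.resize(j[130:240,345:430],(260,336)),4,0,0,0,0)])]))
for w,z in (((.5796,.2171),.21),((.583,.1552),.20),((.671,-.207),.186)):
    a=proj(Kt,Et,[*w,z]);b=proj(K,E,[*w,z]);print("img",540+(a-[190,140])*2.6,(b-[220,120])*3)
r=R.from_rotvec(o['tool_rot']);p=o['tool_pos'];print(p);s=R.from_rotvec([0,np.pi,0]);print(s.inv().apply(np.array([.671,-.2095,.147])-p)/.05,(r.inv()*s).as_rotvec()/np.radians(8))
E
```

```text
img [573.12847488 634.25422076] [453.36590853 355.90762833]
img [643.49469536 633.93563894] [398.9246655 313.5031251]
img [1030.55712144  555.40239765] [ 88.78779484 116.26647138]
[0.58380512 0.15591327 0.32058531]
[-1.74389752 -7.30826544  3.4717063 ] [0.00185024 0.00818594 0.3622388 ]
```

View pics/v5.png

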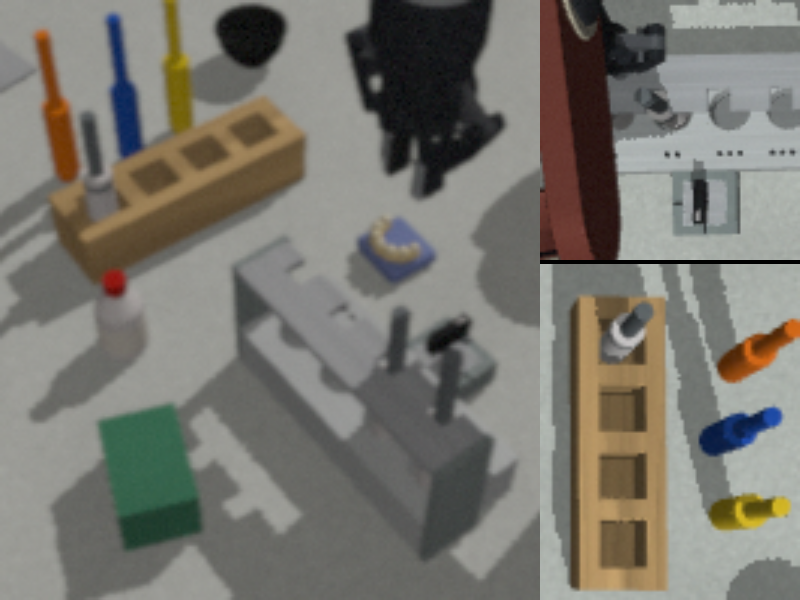

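Both syringes 1 and 2 stand seated: their tips at (453,352) and (400,312) match the prediction. Syringe 3's tip is at (88,116), unmoved. Next is syringe 3.

Emit:
play_rows(
  series=[
    [0.55, [0, -0.3, 0], [0, 0, 0.36]],
    [0.55, [-0.25, -1, 0], [0, 0, 0]],
    [0.55, [-0.25, -1, 0], [0, 0, 0]],
    [0.55, [-0.25, -1, 0], [0, 0, 0]],
    [0.55, [-0.25, -1, 0], [0, 0, 0]],
    [0.55, [-0.25, -1, 0], [0, 0, 0]],
    [0.55, [-0.25, -1, 0], [0, 0, 0]],
    [0.55, [-0.25, -1, 0], [0, 0, 0]],
  ],
)

```text
t: 24.35
tool_pos: [0.6709, -0.2116, 0.3165]
tool_rot: [-0.003, -3.137, -0.002]
contact_force: [0.6, 1.2, 1.1]
opening: 0.0468
grip_force: 0.0
```

Emit:
play_rows(
  series=[
    [0.55, [0, 0, 0], [0, 0, 0]],
    [0.55, [0, 0, 0], [0, 0, 0]],
  ],
)

```text
t: 24.6
tool_pos: [0.671, -0.2094, 0.317]
tool_rot: [-0.002, -3.138, -0.002]
contact_force: [1.4, 0.1, 0.2]
opening: 0.0469
grip_force: 0.0
```

```bash
python3 - <<'E'
from h import *
o=ctrl.get_obs();w,K,E=cam("wrist")
r=R.from_rotvec(o['tool_rot']);p=o['tool_pos'];s=R.from_rotvec([0,np.pi,0]);print(p,r.inv().apply(np.array([.671,-.2098,.147])-p)/.05,(r.inv()*s).as_rotvec()/np.radians(8))
# stem tip: dark grey blob on wood
u=proj(K,E,[.671,-.2095,.186]).astype(int);print(u)
x0,y0=u[0]-30,u[1]-45;g=w[y0:u[1]+30,u[0]-30:u[0]+30].astype(int)
m=((g.max(2)<95)&(np.ptp(g,axis=2)<18)).astype(np.uint8)
n,l,st,c=cv2.connectedComponentsWithStats(m)
for k in range(1,n):
    if st[k,4]>60: print(st[k,:4]+[x0,y0,0,0],st[k,4])
E
```

```text
[ 0.67101278 -0.20938128  0.3170196 ] [-0.01346011 -0.01285319  3.4003514 ] [ 0.00945184 -0.02885846 -0.00960226]
[324 180]
[314 138  21  10] 67
[316 158  18  36] 504
```

Emit:
play_rows(
  series=[
    [0.55, [-0.05, 0, 0.6], [0, 0, 0]],
    [0.55, [0, 0, 0.8], [0, 0, 0]],
    [0.55, [0, 0, 0.8], [0, 0, 0]],
    [0.55, [0, 0, 0.7], [0, 0, 0]],
    [0.55, [0, 0, 0.5], [0, 0, 0]],
    [0.55, [0, 0, 0], [0, 0, 0]],
  ],
)

```text
t: 25.4
tool_pos: [0.6722, -0.207, 0.1456]
tool_rot: [0.003, -3.135, -0.004]
contact_force: [0.2, 0.8, -0.1]
opening: 0.047
grip_force: 0.0
```

Emit:
play_rows(
  series=[
    [0, [0, 0, 0], [0, 0, 0]],
    [0, [0, 0, 0], [0, 0, 0]],
    [0, [0, 0, 0], [0, 0, 0]],
    [0, [0, 0, 0], [0, 0, 0]],
    [0, [0, 0, 0], [0, 0, 0]],
    [0, [0, 0, 0], [0, 0, 0]],
  ],
)

```text
t: 26.15
tool_pos: [0.6754, -0.2095, 0.1515]
tool_rot: [-0.0, 3.139, -0.002]
contact_force: [-0.5, -0.2, 6.1]
opening: 0.0131
grip_force: 58.9
```

Emit:
play_rows(
  series=[
    [0, [0, 0, -0.3], [0, 0, 0]],
    [0, [0, 0, -0.8], [0, 0, 0]],
    [0, [0, 0, -0.8], [0, 0, 0]],
    [0, [0, 0, -0.8], [0, 0, 0]],
    [0, [0, 0, -0.8], [0, 0, 0]],
    [0, [0, 0, 0], [0, 0, 0]],
    [0, [0, 0, 0], [0, 0, 0]],
  ],
)

```text
t: 27.02
tool_pos: [0.6739, -0.209, 0.3224]
tool_rot: [0.0, -3.138, -0.001]
contact_force: [0.5, 0.1, -2.5]
opening: 0.013
grip_force: 58.7
```

```bash
python3 -c "
from ins import *
go(3,.145,[(-90,0,165,0),(-20,0,95,25)])"
```

```text
now [ 0.6739 -0.209   0.3224] t 27.025 open 0.013005843572406252
(-0.09, 0.0, 0.165, 0.0) 6 x [0.59, 0.99, 0.04] [0.0, -0.0, -0.06]
(-0.02, 0.0, 0.095, 25.0) 4 x [-0.04, -0.0, 0.42] [0.0, -0.78, -0.0]
```

Emit:
play_rows(
  series=[
    [0, [0.5, 0.7, 0], [0, 0, -0.05]],
    [0, [0.5, 0.87, 0], [0, 0, -0.05]],
    [0, [0.5, 0.87, 0], [0, 0, -0.05]],
    [0, [0.5, 0.87, 0], [0, 0, -0.05]],
    [0, [0.5, 0.87, 0], [0, 0, -0.05]],
    [0, [0.5, 0.87, 0], [0, 0, -0.05]],
    [0, [0.5, 0.87, 0], [0, 0, -0.06]],
    [0, [0, 0, 0], [0, 0, 0]],
  ],
)

```text
t: 28.02
tool_pos: [0.4907, 0.0852, 0.3217]
tool_rot: [0.086, -3.135, -0.001]
contact_force: [0.6, 0.1, -1.4]
opening: 0.0128
grip_force: 58.8
```

Emit:
play_rows(
  series=[
    [0, [0, 0, 0.2], [0, -0.78, 0]],
    [0, [0, 0, 0.2], [0, -0.78, 0]],
    [0, [0, 0, 0.2], [0, -0.78, 0]],
    [0, [0, 0, 0.2], [0, -0.78, 0]],
    [0, [0, 0, 0], [0, 0, 0]],
    [0, [0, 0, 0], [0, 0, 0]],
  ],
)

```text
t: 28.78
tool_pos: [0.4996, 0.083, 0.2846]
tool_rot: [-0.068, 2.708, 0.015]
contact_force: [-0.7, 0.1, -0.5]
opening: 0.0129
grip_force: 58.8
```

```bash
python3 -c "
from ins import *
go(3,.1455,[(-20,0,95,25),(-5,0,62,25)])"
```

```text
now [0.4996 0.083  0.2846] t 28.775 open 0.01293512382058066
(-0.02, 0.0, 0.095, 25.0) 2 x [0.19, 0.06, 0.55] [-0.0, -0.01, -0.0]
(-0.005, 0.0, 0.062, 25.0) 1 x [0.01, 0.0, 0.72] [0.0, 0.0, 0.0]
```

Emit:
play_rows(
  series=[
    [0, [0.2, 0.06, 0.55], [0, 0, 0]],
    [0, [0.2, 0.06, 0.55], [0, 0, 0]],
    [0, [0, 0, 0.36], [0, 0, 0]],
    [0, [0, 0, 0.36], [0, 0, 0]],
    [0, [0, 0, 0], [0, 0, 0]],
    [0, [0, 0, 0], [0, 0, 0]],
  ],
)

```text
t: 29.52
tool_pos: [0.5199, 0.0904, 0.1951]
tool_rot: [-0.068, 2.706, 0.015]
contact_force: [-0.6, 0.3, -2.1]
opening: 0.0126
grip_force: 58.8
```

```bash
python3 - <<'E'
from ins import *
a,K,E=cam("wrist");cv2.imwrite("pics/v6.png",cv2.resize(a[140:400,200:460],(520,520)))
go(3,.1455,[(-5,0,62,25),(4,0,45,25),(8.5,0,29,25),(10.5,0,20,25)])
E
```

```text
now [0.52   0.0904 0.1954] t 29.575 open 0.013156386938710461
(-0.005, 0.0, 0.062, 25.0) 1 x [0.01, -0.0, 0.03] [0.0, -0.0, 0.0]
(0.004, 0.0, 0.045, 25.0) 1 x [-0.02, -0.0, 0.38] [0.0, 0.0, 0.0]
(0.0085, 0.0, 0.029, 25.0) 1 x [0.05, 0.0, 0.33] [0.0, 0.0, 0.0]
(0.0105, 0.0, 0.02, 25.0) 1 x [0.04, -0.0, 0.18] [0.0, 0.0, 0.0]
```

View pics/v6.png

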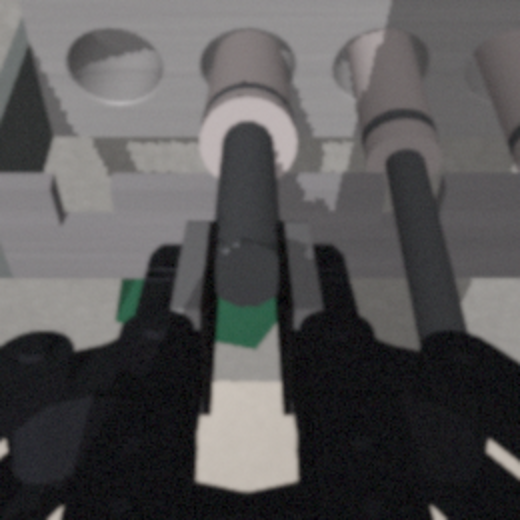

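Syringe 3 is centred over bore 3, around (248,45). Same insertion as before.

Emit:
play_rows(
  series=[
    [0, [0, 0, 0.21], [0, 0, 0]],
    [0, [0, 0, 0.2], [0, 0, 0]],
    [0, [0.03, 0, 0.17], [0, 0, 0]],
    [0, [0.02, 0, 0.16], [0, 0, 0]],
    [0, [0.02, 0, 0.1], [0, 0, 0]],
    [0, [0.02, 0, 0.09], [0, 0, 0]],
    [0, [0, 0, 0], [0, 0, 0]],
    [0, [0, 0, 0], [0, 0, 0]],
  ],
)

```text
t: 30.58
tool_pos: [0.5346, 0.0912, 0.1497]
tool_rot: [-0.069, 2.707, 0.015]
contact_force: [1.3, -0.2, -1.7]
opening: 0.0128
grip_force: 58.8
```

Emit:
play_rows(
  series=[
    [0, [-0.1, 0, 0.01], [0, 0.31, 0]],
    [0, [-0.11, 0, 0.01], [0, 0.31, 0]],
    [0, [-0.1, 0, 0.01], [0, 0.31, 0]],
    [0, [-0.1, 0, 0.01], [0, 0.32, 0]],
    [0, [-0.07, 0, 0.01], [0, 0.21, 0]],
    [0, [0, 0, 0], [0, 0, 0]],
  ],
)

```text
t: 31.32
tool_pos: [0.5583, 0.0923, 0.1559]
tool_rot: [-0.074, 2.91, 0.008]
contact_force: [1.1, -0.0, -1.1]
opening: 0.0126
grip_force: 58.8
```

```bash
python3 - <<'E'
from ins import *
go(3,.1455,[(3.5,0,15,8),(1,0,14,3),(0,0,11,0)])
E
```

```text
now [0.5583 0.0923 0.1559] t 31.325 open 0.012576949042429196
(0.0035, 0.0, 0.015, 8.0) 1 x [-0.24, -0.0, -0.01] [-0.0, 0.65, 0.0]
(0.001, 0.0, 0.014, 3.0) 1 x [-0.2, 0.0, 0.02] [0.0, 0.63, 0.0]
(0.0, 0.0, 0.011, 0.0) 1 x [-0.13, -0.0, 0.06] [0.0, 0.38, -0.0]
```

Emit:
play_rows(
  series=[
    [0, [-0.12, 0, 0], [0, 0.32, 0]],
    [0, [-0.12, 0, 0], [0, 0.33, 0]],
    [0, [0, 0, 0], [0, 0, 0]],
    [0, [0, 0, 0], [0, 0, 0]],
  ],
)

```text
t: 31.82
tool_pos: [0.5689, 0.093, 0.1577]
tool_rot: [-0.076, 3.001, 0.005]
contact_force: [-0.4, 0.1, -1.5]
opening: 0.013
grip_force: 58.8
```

Emit:
play_rows(
  series=[
    [0, [-0.1, 0, 0.01], [0, 0.31, 0]],
    [0, [-0.1, 0, 0.01], [0, 0.32, 0]],
    [0, [-0.06, 0, 0.03], [0, 0.19, 0]],
    [0, [-0.07, 0, 0.03], [0, 0.19, 0]],
    [0, [0, 0, 0.03], [0, 0, 0]],
    [0, [0, 0, 0], [0, 0, 0]],
    [0, [0, 0, 0], [0, 0, 0]],
  ],
)

```text
t: 32.7
tool_pos: [0.5868, 0.0939, 0.1555]
tool_rot: [-0.08, 3.14, 0.0]
contact_force: [-1.1, 0.4, 6.0]
opening: 0.0129
grip_force: 59.4
```

```bash
python3 - <<'E'
from ins import *
go(3,.1455,[(0,0,10,0)]);print(ctrl.get_obs()["contact_force"])
E
```

```text
now [0.5868 0.0939 0.1555] t 32.7 open 0.012946751058338726
(0.0, 0.0, 0.01, 0.0) 1 x [0.01, -0.01, -0.0] [-0.0, 0.01, 0.0]
[-1.13386631  0.36163832  5.98553947]
```

Syringe 3 is seated with 6 N of floor contact. I'll release, lift, and measure the latch and the stems.

Emit:
play_rows(
  series=[
    [0.28, [0, 0, -0.03], [0, 0, 0]],
    [0.28, [0, 0, 0], [0, 0, 0]],
    [0.28, [0, 0, 0], [0, 0, 0]],
    [0.28, [0, 0, -0.4], [0, 0, 0]],
    [0.28, [0, 0, -0.9], [0, 0, 0]],
    [0.28, [0, 0, -1], [0, 0, 0]],
    [0.28, [0, 0, -1], [0, 0, 0]],
    [0.28, [0, 0, 0], [0, 0, 0]],
  ],
)

```text
t: 33.7
tool_pos: [0.5889, 0.094, 0.329]
tool_rot: [-0.079, 3.129, 0.0]
contact_force: [0.9, -0.5, -0.0]
opening: 0.0239
grip_force: 0.0
```

Emit:
play_rows(
  series=[
    [0.35, [1, 0, 0], [0, 0, 0]],
    [0.35, [1, 0, 0], [0, 0, 0]],
    [0.35, [1, 0, 0], [0, 0, 0]],
    [0.35, [0, 0.5, 0], [0, 0, 0]],
    [0.35, [0, 0, 0], [0, 0, 0]],
  ],
)

```text
t: 34.33
tool_pos: [0.4347, 0.1119, 0.321]
tool_rot: [0.082, -3.14, 0.0]
contact_force: [0.4, -0.2, -0.7]
opening: 0.03
grip_force: 0.0
```

```bash
python3 - <<'E'
from ins import *
o=ctrl.get_obs();w,K,E=cam("wrist");p=o["tool_pos"];print(p,o["q"].round(2))
u=proj(K,E,[.485,.1195,.074]).astype(int);x0,y0=u-40
m=(w[y0:y0+80,x0:x0+80].max(2)<45).astype(np.uint8);n,l,st,c=cv2.connectedComponentsWithStats(m)
for k in range(1,n):
    if st[k,4]>50:
        ys,xs=np.where(l==k);print(u,st[k],"mid",onz(K,E,(xs.mean()+x0,ys.mean()+y0),.072),onz(K,E,(xs.mean()+x0,ys.min()+y0),.074),onz(K,E,(xs.mean()+x0,ys.max()+y0),.074))
i,Ks,Es=cam("scene")
cv2.imwrite("pics/v7.png",np.hstack([cv2.resize(w,(0,0),fx=.62,fy=.62)[:, :],cv2.resize(i[170:311,270:400],(380,412))[:248]]) if 0 else np.vstack([cv2.resize(w[100:400,150:500],(560,480))]))
r=R.from_rotvec(o['tool_rot']);q=np.array([.485,.1195,.05]);s=R.from_euler("z",YAW)*R.from_rotvec([0,np.pi,0])
print(r.inv().apply(q-p)/.05,(r.inv()*s).as_rotvec()/np.radians(8))
for W,z in (((.5803,.2174),.21),((.5834,.1555),.20),((.5865,.0935),.19)): print("scene tip",proj(Ks,Es,[*W,z]), "crop",(proj(K,E,[*W,z])-[150,100])*1.6)
cv2.imwrite("pics/s7.png",i)
E
```

```text
[0.43466752 0.11185538 0.32097686] [ 0.09 -0.42  1.84  0.    1.72 -1.54]
[328 195] [ 35  20  10  39 245] mid [0.48707784 0.1189035  0.072     ] [0.45924309 0.11732361 0.074     ] [0.50757514 0.12002773 0.074     ]
[-1.01779189  0.09982181  5.41869346] [ 1.34742904e-05 -5.95290681e-03  1.80414949e-02]
scene tip [370.96833396 238.86279728] crop [445.08202907 385.34330162]
scene tip [352.9194143  224.65640981] crop [338.04958842 373.70784901]
scene tip [336.33262704 211.59433186] crop [236.61400427 362.69120706]
```

View pics/v7.png

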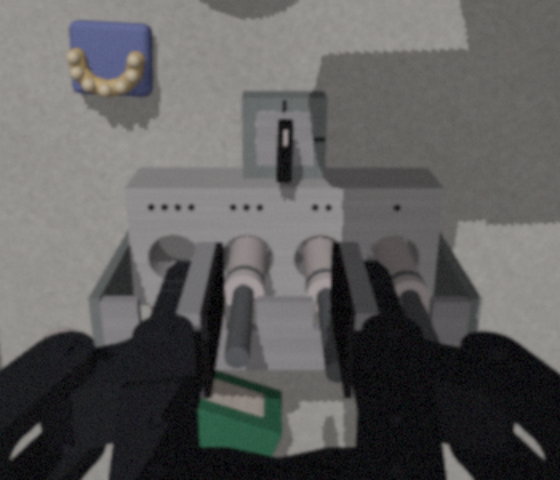

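The wrist view shows all three stems seated in slots 1 to 3 and the latch bar at (285,150) lying along the stand's x. I'll descend onto the bar.

Emit:
play_rows(
  series=[
    [0.35, [-1, 0.08, 0], [0, 0, 0]],
    [0.35, [0, 0, 1], [0, 0, 0]],
    [0.35, [0, 0, 1], [0, 0, 0]],
    [0.35, [0, 0, 1], [0, 0, 0]],
    [0.35, [0, 0, 1], [0, 0, 0]],
    [0.35, [0, 0, 0.8], [0, 0, 0]],
    [0.35, [0, 0, 0.3], [0, 0, 0]],
    [0.35, [0, 0, 0], [0, 0, 0]],
  ],
)

```text
t: 35.42
tool_pos: [0.4846, 0.1173, 0.0652]
tool_rot: [0.079, -3.137, 0.0]
contact_force: [0.4, 0.5, 0.3]
opening: 0.0298
grip_force: 0.0
```

```bash
python3 - <<'E'
from ins import *
o=ctrl.get_obs();p=o["tool_pos"];r=R.from_rotvec(o['tool_rot']);q=np.array([.4855,.1193,.05]);s=R.from_euler("z",YAW)*R.from_rotvec([0,np.pi,0])
print(p,r.inv().apply(q-p)/.05,(r.inv()*s).as_rotvec()/np.radians(8))
E
```

```text
[0.48463334 0.11732894 0.06517764] [-0.0202905   0.0385528   0.30348113] [-0.00115813 -0.02371199  0.00071668]
```

Emit:
play_rows(
  series=[
    [0.35, [-0.02, 0.04, 0.3], [0, 0, 0]],
    [0.35, [0, 0, 0], [0, 0, 0]],
    [0, [0, 0, 0], [0, 0, 0]],
    [0, [0, 0, 0], [0, 0, 0]],
    [0, [0, 0, 0], [0, 0, 0]],
    [0, [0, 0, 0], [0, 0, 0]],
  ],
  force=60,
)

```text
t: 36.17
tool_pos: [0.4863, 0.1198, 0.0514]
tool_rot: [-0.08, 3.14, 0.0]
contact_force: [1.9, -0.0, 2.3]
opening: -0.0
grip_force: 1.0
```

Emit:
play_rows(
  series=[
    [0, [0, 0, 0.08], [0, 0, 0]],
    [0, [0, 0, 0.08], [0, 0, 0]],
    [0, [0, 0, 0], [0, 0, 0]],
    [0, [0, 0, 0], [0, 0, 0]],
  ],
)

```text
t: 36.67
tool_pos: [0.4864, 0.1198, 0.0436]
tool_rot: [0.079, -3.14, -0.0]
contact_force: [-1.1, 1.3, 7.7]
opening: 0.0
grip_force: 3.7
```

The opening reads 0, so the bar may not be between the pads. I'll check with one combined picture.

```bash
python3 - <<'E'
from h import *
o=ctrl.get_obs();print(o["tool_pos"],o["contact_force"],o["opening"],o["grip_force"])
w,K,E=cam("wrist");i,Ks,Es=cam("scene")
cv2.imwrite("pics/w8.png",w)
for P in ([.4615,.1185,.074],[.508,.1205,.074],[.485,.1195,.074],o["tool_pos"]): print("wrist",(proj(K,E,P)-[200,180])*2.3,"scene",(proj(Ks,Es,P)-[330,200])*4)
a=np.clip(cv2.resize(w[180:400,200:440],None,fx=2.3,fy=2.3).astype(float)*1.5,0,255);b=np.clip(cv2.resize(i[200:290,330:390],None,fx=4,fy=4).astype(float)*1.3,0,255)
b=cv2.copyMakeBorder(b,0,a.shape[0]-b.shape[0],0,0,0);cv2.imwrite("pics/v8.png",np.hstack([a,b]))
E
```

```text
[0.48640721 0.11984907 0.04364828] [-1.06297768  1.27538468  7.68424247] 2.60830824003074e-05 3.7023125916311983
wrist [288.11754112 102.74366991] scene [185.84812481 100.04050311]
wrist [286.01048983 322.62156402] scene [135.33345262 131.9798263 ]
wrist [286.94561845 219.05982024] scene [160.51721995 116.04018986]
wrist [287.67999908 154.55006194] scene [155.04951675 143.89369231][ WARN:0@0.595] global loadsave.cpp:1063 imwrite_ Unsupported depth image for selected encoder is fallbacked to CV_8U.
```

View pics/v8.png

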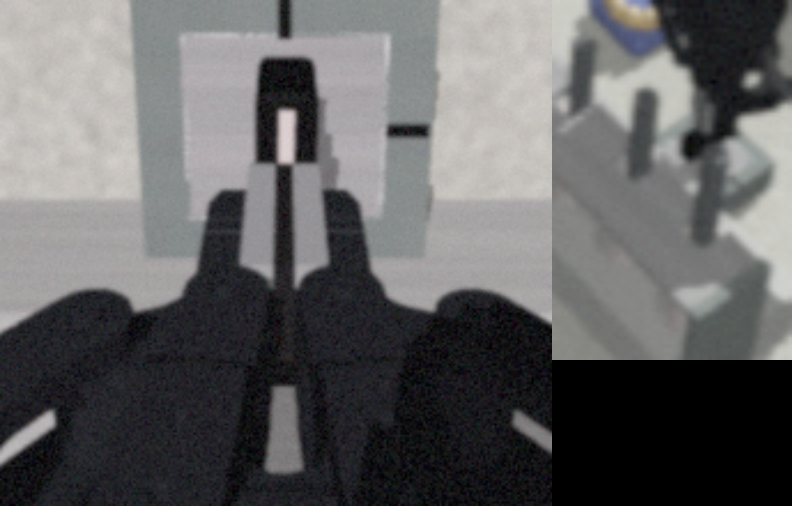

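The picture shows the pads, closed together, ending on top of the bar's rear half near (285,163) instead of straddling it. So the physical pads reach less far down than I assumed. I've also miscounted: that was my 16th picture, against a limit of 14. I won't view any more and will go by numbers from here. Next I'll raise, reopen, and go lower step by step while watching the force.

Emit:
play_rows(
  series=[
    [0, [0, 0, -0.3], [0, 0, 0]],
    [0.35, [0, 0, -0.1], [0, 0, 0]],
    [0.35, [0, 0, 0], [0, 0, 0]],
    [0.35, [0, 0, 0], [0, 0, 0]],
    [0.35, [0, 0, 0.2], [0, 0, 0]],
    [0.35, [0, 0, 0.2], [0, 0, 0]],
    [0.35, [0, 0, 0], [0, 0, 0]],
    [0.35, [0, 0, 0], [0, 0, 0]],
  ],
)

```text
t: 37.78
tool_pos: [0.4855, 0.1198, 0.0425]
tool_rot: [0.079, -3.139, 0.0]
contact_force: [-0.3, 0.0, 0.3]
opening: 0.03
grip_force: 0.0
```

```bash
python3 - <<'E'
from ins import *
o=ctrl.get_obs();p=o["tool_pos"];print(p,o["contact_force"],o["opening"])
w,K,E=cam("wrist");cv2.imwrite("pics/w9.png",w)
# row profiles across the bar: dark bar columns, at rows of bar near end
for P in ([.4665,.1187,.074],[.475,.119,.074],[.486,.1195,.074],[.5,.12,.074]):
    u=proj(K,E,P).round().astype(int);print(u,w[u[1],u[0]-30:u[0]+31,1].tolist())
E
```

```text
[0.4855323  0.11975953 0.0424615 ] [-0.28957996  0.01833152  0.31768074] 0.03000596926775135
[325 239] [117, 114, 118, 114, 114, 112, 111, 117, 114, 115, 115, 115, 114, 117, 108, 88, 42, 11, 13, 20, 19, 19, 18, 13, 22, 48, 91, 112, 119, 118, 116, 113, 113, 90, 54, 22, 19, 19, 19, 18, 12, 12, 12, 39, 80, 104, 111, 112, 112, 114, 115, 115, 114, 113, 113, 114, 116, 113, 113, 117, 112]
[325 257] [117, 116, 115, 114, 116, 111, 118, 118, 114, 115, 117, 118, 115, 117, 102, 74, 41, 22, 11, 20, 18, 21, 14, 21, 33, 74, 117, 136, 143, 141, 141, 140, 128, 94, 45, 23, 22, 13, 10, 16, 16, 12, 30, 45, 66, 73, 80, 76, 77, 78, 77, 80, 100, 112, 117, 116, 114, 116, 118, 118, 114]
[325 280] [97, 100, 97, 98, 100, 98, 99, 99, 98, 101, 100, 98, 99, 97, 85, 63, 30, 17, 16, 18, 12, 14, 25, 10, 27, 14, 13, 12, 17, 9, 24, 11, 16, 10, 21, 10, 18, 13, 15, 6, 5, 14, 31, 51, 61, 60, 61, 66, 63, 66, 66, 66, 62, 68, 74, 77, 83, 88, 96, 98, 93]
[324 308] [62, 65, 71, 68, 66, 65, 68, 66, 67, 65, 64, 66, 66, 67, 66, 52, 31, 18, 18, 16, 7, 14, 8, 21, 22, 28, 19, 17, 22, 12, 17, 16, 26, 12, 19, 13, 10, 21, 17, 17, 21, 13, 14, 52, 59, 66, 66, 68, 65, 65, 66, 72, 94, 111, 111, 112, 111, 112, 115, 112, 112]
```

Emit:
play_rows(
  series=[
    [0.2, [0, 0, 0], [0, 0, 0]],
    [0.2, [0, 0, 0], [0, 0, 0]],
    [0.2, [0, 0, 0], [0, 0, 0]],
    [0.2, [0, 0, 0], [0, 0, 0]],
  ],
)

```text
t: 38.33
tool_pos: [0.4857, 0.1198, 0.0428]
tool_rot: [0.079, -3.139, 0.0]
contact_force: [0.2, -0.3, -0.3]
opening: 0.0167
grip_force: 0.0
```

```bash
python3 - <<'E'
from ins import *
o=ctrl.get_obs();print(o["tool_pos"],o["contact_force"],o["opening"],o["grip_force"])
w,K,E=cam("wrist")
for P in ([.475,.119,.074],[.486,.1195,.074],[.492,.1195,.074],[.5,.12,.074],[.51,.12,.074]):
    u=proj(K,E,P).round().astype(int);print(u,w[u[1],u[0]-50:u[0]+51:2,1].tolist())
E
```

```text
[0.48567658 0.11979057 0.04280025] [ 0.23206985 -0.31080768 -0.30914061] 0.016691251403374942 0.0
[325 257] [99, 99, 98, 118, 118, 113, 107, 101, 103, 104, 100, 100, 60, 20, 48, 110, 115, 98, 36, 20, 6, 20, 31, 114, 142, 141, 127, 43, 10, 17, 0, 20, 66, 72, 35, 23, 55, 97, 103, 101, 102, 102, 104, 112, 114, 114, 106, 95, 96, 97, 95]
[325 280] [29, 29, 30, 58, 97, 101, 101, 101, 103, 100, 79, 27, 20, 12, 27, 86, 98, 86, 28, 17, 22, 19, 15, 20, 7, 10, 10, 15, 16, 14, 0, 29, 62, 57, 21, 16, 14, 25, 83, 97, 105, 99, 101, 100, 101, 58, 29, 31, 35, 32, 29]
[324 292] [23, 32, 42, 92, 99, 103, 102, 101, 98, 99, 67, 17, 5, 12, 0, 59, 93, 92, 49, 19, 15, 17, 18, 17, 22, 6, 14, 9, 11, 16, 9, 24, 60, 62, 35, 9, 12, 0, 13, 60, 102, 102, 102, 101, 100, 103, 92, 35, 18, 28, 25]
[324 308] [24, 25, 24, 21, 29, 18, 31, 27, 24, 15, 10, 28, 22, 13, 30, 64, 64, 63, 32, 8, 16, 6, 25, 18, 20, 14, 19, 14, 16, 15, 9, 33, 64, 64, 64, 28, 10, 15, 25, 16, 27, 20, 17, 20, 29, 20, 22, 25, 30, 31, 22]
[323 326] [27, 21, 20, 31, 26, 27, 28, 28, 17, 19, 19, 17, 11, 13, 55, 86, 87, 83, 87, 83, 83, 81, 83, 83, 84, 84, 83, 85, 84, 86, 84, 85, 85, 86, 94, 123, 78, 6, 26, 21, 7, 10, 25, 22, 20, 22, 23, 25, 24, 21, 28]
```

Emit:
play_rows(
  series=[
    [0.1, [0, 0, 0], [0, 0, 0]],
    [0.1, [0, 0, 0], [0, 0, 0]],
    [0.1, [0, 0, 0], [0, 0, 0]],
  ],
  force=40,
)

```text
t: 38.75
tool_pos: [0.4856, 0.12, 0.0428]
tool_rot: [0.079, -3.139, -0.001]
contact_force: [-1.0, 1.2, 1.5]
opening: 0.0106
grip_force: 42.1
```

Emit:
play_rows(
  series=[
    [0, [0, 0, 0], [0, 0, 0]],
    [0, [0, 0, 0], [0, 0, 0]],
    [0, [0, 0, 0], [0, 0, 0]],
  ],
)

```text
t: 39.12
tool_pos: [0.4856, 0.12, 0.0427]
tool_rot: [0.079, -3.139, -0.001]
contact_force: [-1.2, 2.6, 2.2]
opening: 0.0109
grip_force: 42.1
```

Gripped now: opening 10.8 mm, 42 N. Pressing down.

Emit:
play_rows(
  series=[
    [0, [0, 0, 0.06], [0, 0, 0]],
    [0, [0, 0, 0.06], [0, 0, 0]],
    [0, [0, 0, 0.05], [0, 0, 0]],
    [0, [0, 0, 0], [0, 0, 0]],
    [0, [0, 0, 0], [0, 0, 0]],
  ],
  force=70,
)

```text
t: 39.75
tool_pos: [0.4857, 0.1199, 0.0348]
tool_rot: [0.079, -3.139, -0.0]
contact_force: [-3.3, 2.8, 6.7]
opening: 0.0098
grip_force: 73.7
```

Emit:
play_rows(
  series=[
    [0, [0, 0, 0.02], [0, 0, 0]],
    [0, [0, 0, 0], [0, 0, 0.5]],
    [0, [0, 0, 0], [0, 0, 0.8]],
    [0, [0, 0, 0], [0, 0, 0.8]],
    [0, [0, 0, 0], [0, 0, 0.8]],
    [0, [0, 0, 0], [0, 0, 0]],
  ],
)

```text
t: 40.5
tool_pos: [0.4857, 0.1202, 0.034]
tool_rot: [-0.554, -3.09, -0.001]
contact_force: [-4.5, 3.6, 9.1]
opening: 0.0095
grip_force: 73.9
```

Emit:
play_rows(
  series=[
    [0, [0, 0, 0], [0, 0, 0.9]],
    [0, [0, 0, 0], [0, 0, 0.9]],
    [0, [0, 0, 0], [0, 0, 0.9]],
    [0, [0, 0, 0], [0, 0, 0.9]],
    [0, [0, 0, 0], [0, 0, 0.9]],
    [0, [0, 0, 0], [0, 0, 0.9]],
    [0, [0, 0, 0], [0, 0, 0.9]],
    [0, [0, 0, 0], [0, 0, 0]],
  ],
)

```text
t: 41.5
tool_pos: [0.4861, 0.1206, 0.0342]
tool_rot: [-1.818, -2.56, -0.002]
contact_force: [-2.9, 4.3, 7.5]
opening: 0.01
grip_force: 73.8
```

Emit:
play_rows(
  series=[
    [0, [0, 0, 0], [0, 0, 0.9]],
    [0, [0, 0, 0], [0, 0, 0.8]],
    [0, [0, 0, 0], [0, 0, 0.3]],
    [0, [0, 0, 0], [0, 0, 0]],
    [0, [0, 0, 0], [0, 0, 0]],
  ],
)

```text
t: 42.12
tool_pos: [0.4863, 0.1206, 0.0342]
tool_rot: [-2.156, -2.283, -0.002]
contact_force: [-3.2, 4.5, 7.7]
opening: 0.0095
grip_force: 73.8
```

Emit:
play_rows(
  series=[
    [0, [0, 0, 0], [0, 0, 0.25]],
    [0, [0, 0, 0], [0, 0, 0]],
    [0.2, [0, 0, 0], [0, 0, 0]],
    [0.2, [0, 0, 0], [0, 0, 0]],
    [0.22, [0, 0, 0], [0, 0, 0]],
    [0.22, [0, 0, 0], [0, 0, 0]],
  ],
)

```text
t: 42.88
tool_pos: [0.4855, 0.1195, 0.0329]
tool_rot: [-2.196, -2.246, 0.002]
contact_force: [-0.2, 0.2, 0.3]
opening: 0.0183
grip_force: 0.0
```

```bash
python3 - <<'E'
from ins import *
o=ctrl.get_obs();print(o["tool_pos"],o["tool_rot"],o["contact_force"],o["opening"],o["grip_force"],o["q"])
E
```

```text
[0.48547276 0.1195389  0.03290535] [-2.1956018  -2.24553633  0.00240564] [-0.24944214  0.16961665  0.2930469 ] 0.018305545753018907 0.0 [ 9.25948689e-02 -6.39591722e-02  2.04157955e+00 -2.21143340e-04
  1.16580955e+00  7.01958675e-02]
```

Released with zero force. I'll lift straight up, then back the arm off sideways and check the latch and stems.

Emit:
play_rows(
  series=[
    [0.22, [0, 0, -0.1], [0, 0, 0]],
    [0.22, [0, 0, -0.4], [0, 0, 0]],
    [0.22, [0, 0, -0.9], [0, 0, 0]],
    [0.22, [0, 0, -1], [0, 0, 0]],
    [0.22, [0, 0, -1], [0, 0, 0]],
    [0.22, [0, 0, -1], [0, 0, 0]],
    [0.22, [0, 0, -1], [0, 0, 0]],
    [0.22, [0, 0, 0], [0, 0, 0]],
  ],
)

```text
t: 43.88
tool_pos: [0.4882, 0.12, 0.3097]
tool_rot: [2.192, 2.242, 0.011]
contact_force: [-1.0, -0.2, -0.1]
opening: 0.0187
grip_force: 0.0
```

```bash
python3 - <<'E'
from ins import *
o=ctrl.get_obs();print(o["tool_pos"],o["contact_force"])
for n in("wrist","top","scene"):
    w,K,E=cam(n);cv2.imwrite(f"pics/e_{n}.png",w)
    u=proj(K,E,[.485,.1195,.0685]);x0,y0=(u-25).astype(int)
    if x0<0 or y0<0 or y0+50>400: print(n,u,"out");continue
    m=(w[y0:y0+50,x0:x0+50].max(2)<45).astype(np.uint8);k,l,st,c=cv2.connectedComponentsWithStats(m)
    for j in range(1,k):
        if st[j,4]>25:
            ys,xs=np.where(l==j);(cx,cy),(a,b),ang=cv2.minAreaRect(np.c_[xs,ys].astype(np.float32))
            bx=cv2.boxPoints(((cx+x0,cy+y0),(a,b),ang));q=[onz(K,E,v,.0685)[:2] for v in bx]
            print(n,u,st[j],np.round(q,4).tolist())
i=w # scene: grey stem tips
for s,W,z in ((1,(.5803,.2174),.205),(2,(.5834,.1555),.195),(3,(.5865,.0935),.185)):
    u=proj(K,E,[*W,z]).round().astype(int);print(s,u,i[u[1]-8:u[1]+5,u[0],1].tolist(),i[u[1],u[0]-6:u[0]+7,1].tolist())
E
```

```text
[0.48822022 0.11996413 0.30965025] [-0.9925321  -0.19212904 -0.14944595]
wrist [318.66830857 154.27693513] [ 22   5  10  40 262] [[0.48, 0.1426], [0.4899, 0.1432], [0.4927, 0.0975], [0.4823, 0.0969]]
top [251.33024767 218.34190597] [  1   0  14  37 370] [[0.5529, 0.189], [0.5563, 0.1554], [0.4562, 0.1441], [0.453, 0.1774]]
top [251.33024767 218.34190597] [16 23 18  4 58] [[0.4908, 0.1452], [0.492, 0.0988], [0.4837, 0.0985], [0.4825, 0.1449]]
top [251.33024767 218.34190597] [  0  31  12  19 126] [[0.4678, 0.1879], [0.4685, 0.1579], [0.4196, 0.1559], [0.4189, 0.1857]]
scene [369.93460177 230.23594368] [19 21 12 12 54] [[0.5004, 0.1038], [0.4846, 0.0996], [0.484, 0.1422], [0.4995, 0.146]]
1 [371 240] [86, 67, 37, 27, 49, 54, 58, 57, 57, 63, 60, 56, 51] [96, 85, 68, 54, 56, 61, 57, 58, 69, 94, 120, 132, 133]
2 [353 226] [148, 148, 143, 128, 84, 58, 59, 56, 57, 57, 54, 55, 56] [150, 147, 133, 100, 66, 56, 57, 58, 69, 101, 134, 148, 149]
3 [336 213] [121, 113, 118, 126, 107, 95, 87, 77, 61, 56, 49, 54, 53] [145, 149, 151, 146, 126, 82, 61, 64, 66, 67, 74, 95, 102]
```

The latch bar now lies along the stand's y, so it is locked. I'll check syringe 3's uprightness numerically.

Emit:
play_rows(
  series=[
    [0.22, [0, 1, 0], [0, 0, 0]],
    [0.22, [0, 1, 0], [0, 0, 0]],
    [0.22, [0, 0, -0.3], [0, 0, 0]],
    [0.22, [0, 0, 0], [0, 0, 0]],
  ],
)

```text
t: 44.52
tool_pos: [0.5859, 0.1221, 0.3181]
tool_rot: [-2.195, -2.245, 0.002]
contact_force: [-0.6, 0.4, -0.6]
opening: 0.0187
grip_force: 0.0
```

```bash
python3 - <<'E'
from ins import *
print(ctrl.get_obs()["tool_pos"])
for n in("wrist","scene","top"):
    w,K,E=cam(n);cv2.imwrite(f"pics/f_{n}.png",w);g=w[:,:,1].astype(float)
    for s,W,L in ((1,(.5803,.2174),.21),(2,(.5834,.1555),.2),(3,(.5865,.0935),.19)):
        out=[]
        for z in np.arange(.145,L-.004,.01):
            u=proj(K,E,[*W,z]);d=proj(K,E,[*W,z+.01])-u;nrm=np.array([-d[1],d[0]])/np.linalg.norm(d)
            t=np.arange(-8 if n!="wrist" else -18,8.1 if n!="wrist" else 18.1,.25);P=(u+t[:,None]*nrm).astype(np.float32)
            if P.min()<0 or P[:,0].max()>639 or P[:,1].max()>399: continue
            v=cv2.remap(w,P[:,:1],P[:,1:],cv2.INTER_LINEAR)[:,0].astype(float);v=v.max(1)
            m=v<80;r=np.linalg.norm(d) and 1
            # run containing darkest nearest the axis
            lab=np.split(np.where(m)[0],np.where(np.diff(np.where(m)[0])>1)[0]+1)
            lab=[q for q in lab if len(q)>4]
            if lab:
                q=min(lab,key=lambda q:abs(t[q].mean()));out.append((round(t[q].mean(),1),round(len(q)*.25,1)))
        print(n,s,out)
E
```

```text
[0.58589769 0.12207019 0.31807998]
wrist 1 [(np.float64(-1.2), 19.8), (np.float64(-1.4), 20.0), (np.float64(-1.6), 20.5), (np.float64(-1.6), 20.5), (np.float64(-1.6), 20.5), (np.float64(-1.5), 20.8), (np.float64(-1.4), 21.0)]
wrist 2 [(np.float64(2.6), 16.5), (np.float64(2.9), 17.0), (np.float64(2.8), 17.2), (np.float64(2.9), 17.5), (np.float64(2.9), 18.0), (np.float64(2.9), 18.0)]
wrist 3 [(np.float64(4.9), 14.0), (np.float64(4.9), 14.5), (np.float64(4.9), 16.0), (np.float64(-0.6), 4.0)]
scene 1 [(np.float64(-1.1), 6.5), (np.float64(-1.1), 6.5), (np.float64(1.2), 10.8), (np.float64(0.1), 6.5), (np.float64(-0.6), 6.5), (np.float64(-1.0), 6.8), (np.float64(-0.9), 6.5)]
scene 2 [(np.float64(-0.2), 5.8), (np.float64(0.0), 5.2), (np.float64(0.4), 5.5), (np.float64(0.1), 5.0), (np.float64(0.2), 4.8), (np.float64(0.1), 4.5)]
scene 3 [(np.float64(0.5), 5.2), (np.float64(0.8), 4.8), (np.float64(1.1), 5.0), (np.float64(1.4), 5.0), (np.float64(1.4), 5.0)]
top 1 [(np.float64(2.6), 11.0), (np.float64(2.6), 11.0), (np.float64(1.9), 12.5), (np.float64(2.5), 11.2), (np.float64(2.6), 11.0), (np.float64(2.5), 11.2), (np.float64(2.5), 11.2)]
top 2 [(np.float64(-0.4), 15.5), (np.float64(0.0), 16.2), (np.float64(0.0), 16.2), (np.float64(0.0), 16.2), (np.float64(0.0), 16.2), (np.float64(0.6), 15.0)]
top 3 [(np.float64(0.8), 2.2), (np.float64(1.2), 1.2)]
```

Emit:
play_rows(
  series=[
    [0.4, [-0.2, -0.8, 0], [0, 0, 0]],
    [0.5, [-0.2, -0.9, 0], [0, 0, 0]],
    [0.55, [-0.2, -0.8, 0], [0, 0, 0]],
    [0.55, [0, 0, 0], [0, 0, -0.95]],
    [0.55, [0, 0, 0], [0, 0, -0.95]],
    [0.55, [0, 0, 0], [0, 0, -0.95]],
    [0.55, [0, 0, 0], [0, 0, -0.95]],
    [0.55, [0, 0, 0], [0, 0, -0.95]],
  ],
)

```text
t: 45.68
tool_pos: [0.4608, 0.0893, 0.3183]
tool_rot: [-1.338, -2.842, 0.0]
contact_force: [0.0, 0.6, -0.0]
opening: 0.0469
grip_force: 0.0
```

Emit:
play_rows(
  series=[
    [0.55, [0, 0, 0], [0, 0, -0.95]],
    [0.55, [0, 0, 0], [0, 0, -0.95]],
    [0.55, [0, 0, 0], [0, 0, -0.95]],
    [0.55, [0, 0, 0], [0, 0, -0.95]],
    [0.55, [0, 0, 0], [0, 0, -0.95]],
    [0.55, [0, 0, 0], [0, 0, -0.95]],
    [0.55, [0, 0, 0], [0, 0, -0.95]],
    [0.55, [0, 0, 0], [0, 0, 0]],
  ],
)

```text
t: 46.68
tool_pos: [0.4609, 0.0893, 0.3183]
tool_rot: [0.066, -3.14, 0.0]
contact_force: [0.0, -0.3, 0.6]
opening: 0.0468
grip_force: 0.0
```

```bash
python3 - <<'E'
from ins import *
o=ctrl.get_obs();print(o["tool_pos"],o["tool_rot"])
w,K,E=cam("wrist");cv2.imwrite("pics/g.png",w)
for s,W,L in ((2,(.5834,.1555),.2),(3,(.5865,.0935),.19)):
    out=[]
    for z in np.arange(.12,L+.011,.01):
        u=proj(K,E,[*W,z]);r=int(round(u[1]))
        if r>399: continue
        a=int(u[0])-24;v=w[r,a:a+49].max(1).astype(int);m=np.where(v<75)[0]
        runs=[q for q in np.split(m,np.where(np.diff(m)>1)[0]+1) if len(q)>5]
        out.append((round(float(z),3),u.round(1).tolist(),[(int(q[0]+a),int(q[-1]+a)) for q in runs]))
    print(s,*out,sep="\n")
E
```

```text
[0.46094543 0.08928869 0.31830995] [ 6.62894494e-02 -3.14014757e+00  9.34191329e-05]
2
(0.12, [377.1, 270.0], [(372, 401)])
(0.13, [378.4, 274.4], [(373, 402)])
(0.14, [379.7, 279.1], [(373, 403)])
(0.15, [381.1, 284.0], [(374, 405)])
(0.16, [382.6, 289.1], [(376, 406)])
(0.17, [384.2, 294.6], [(376, 408)])
(0.18, [385.8, 300.3], [(377, 398)])
(0.19, [387.5, 306.3], [(378, 398), (403, 411)])
(0.2, [389.3, 312.7], [(380, 413)])
(0.21, [391.3, 319.4], [(382, 415)])
3
(0.12, [323.2, 270.3], [])
(0.13, [323.2, 274.8], [(323, 329)])
(0.14, [323.2, 279.5], [(320, 329)])
(0.15, [323.2, 284.4], [(325, 330)])
(0.16, [323.2, 289.5], [])
(0.17, [323.2, 295.0], [(325, 331)])
(0.18, [323.2, 300.7], [])
(0.19, [323.2, 306.7], [])
(0.2, [323.2, 313.1], [])
```

```bash
python3 - <<'E'
import cv2
w=cv2.imread("pics/g.png").max(2)
for r in range(266,330,5): print(r,w[r,306:342].tolist())
E
```

```text
266 [134, 132, 134, 131, 139, 145, 153, 158, 163, 159, 136, 93, 74, 71, 75, 79, 74, 76, 74, 72, 70, 66, 64, 86, 130, 155, 154, 147, 145, 140, 129, 114, 113, 120, 128, 130]
271 [128, 129, 129, 127, 131, 128, 130, 147, 158, 160, 132, 82, 71, 67, 74, 80, 75, 76, 78, 77, 69, 62, 64, 68, 104, 136, 144, 133, 131, 131, 131, 127, 130, 129, 131, 130]
276 [130, 130, 129, 130, 130, 128, 123, 117, 121, 111, 88, 69, 69, 73, 75, 76, 73, 77, 73, 75, 68, 66, 62, 63, 81, 102, 109, 122, 127, 132, 129, 132, 130, 130, 130, 130]
281 [133, 133, 131, 136, 133, 132, 122, 110, 102, 92, 79, 74, 75, 72, 75, 79, 77, 74, 74, 73, 66, 68, 61, 61, 77, 96, 108, 123, 132, 132, 133, 135, 135, 135, 134, 135]
286 [135, 135, 133, 136, 134, 130, 123, 107, 94, 88, 79, 71, 72, 71, 78, 76, 77, 75, 74, 74, 67, 62, 64, 52, 55, 69, 86, 115, 131, 134, 134, 135, 136, 132, 136, 134]
291 [135, 136, 137, 133, 135, 133, 134, 133, 131, 111, 83, 71, 72, 77, 77, 74, 74, 74, 73, 75, 68, 66, 60, 59, 61, 79, 93, 100, 113, 120, 130, 136, 133, 134, 135, 133]
296 [133, 131, 131, 130, 130, 132, 134, 133, 128, 106, 77, 73, 77, 77, 86, 80, 85, 8
[... 405 characters left out ...]
, 136]
311 [131, 133, 134, 130, 134, 130, 130, 129, 132, 132, 130, 131, 130, 133, 131, 127, 126, 129, 127, 112, 96, 89, 90, 90, 91, 93, 92, 91, 91, 91, 91, 87, 99, 116, 125, 134]
316 [143, 142, 138, 124, 108, 103, 99, 100, 99, 102, 102, 103, 101, 103, 102, 103, 103, 101, 106, 104, 103, 104, 104, 100, 104, 106, 107, 103, 107, 129, 135, 136, 117, 107, 105, 104]
321 [67, 77, 84, 92, 97, 100, 102, 103, 104, 103, 101, 100, 104, 105, 104, 107, 101, 101, 101, 99, 102, 105, 102, 100, 102, 100, 101, 107, 106, 103, 108, 106, 108, 101, 106, 104]
326 [59, 62, 53, 51, 45, 43, 44, 42, 43, 45, 48, 52, 47, 58, 57, 63, 69, 77, 84, 93, 94, 98, 97, 99, 100, 103, 98, 104, 101, 105, 105, 104, 104, 104, 105, 104]
```

Syringe 3's stem centre stays at column 323.2 all the way up, exactly as predicted, so it is upright. The small offset along x is well within tolerance. Handing in.

```bash
python3 -c "
from station import ctrl
print(ctrl.finish_job())"
```

```text
the job is handed in; nothing more can be done
None
```

Syringes 1, 2 and 3 stand upright in bores 1 to 3, syringe 4 was absent so bore 4 is empty, the latch is turned a quarter turn and locked, and the job is handed in at about 47 s; no verdict was returned, and I viewed 16 pictures against the limit of 14.

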